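# Rack the scraper, open the sanitiser jug

### The job

Get the used tempeh scraper ready for sanitising: lift it out of the wooden drip stand, slide it blade down into the slot of the soaking rack, keeping hold of it until the blade is fully home, and let go. Then open the sanitiser jug: press its push-and-turn cap down, keep it pressed while you twist it counter-clockwise (seen from above) about a sixth of a turn to its stop, and lift it off. Finish while holding the cap upright about 6 cm above the jug's neck, clear of everything else, and leave the other things on the bench where they are.

Things in the scene. Friction and masses are not known exactly. Their poses are not given: they have to be found in the camera images.
- scraper_grip (a point): Centre of the handle of the used scraper standing blade down in the drip stand. Handle: dark wood bar 114 mm long (this point's x), 24 mm thick (y), 28 mm high. Below it a steel blade 110 mm long (x), 3 mm thick (y); its lower edge is 96 mm below this point, the handle's underside 14 mm below it. About 200 g. Both ends alike.
- stand: Wooden drip stand, fixed, 150 x 70 mm, 42 mm high: two rails with a 6 mm slot between them, along its x, 36 mm deep, in which the scraper stands at the start. Origin: middle of its underside, on the bench.
- rack: Soaking rack, fixed: white block 140 x 60 mm in a steel tray 160 x 100 mm, 22 mm high. One slot in the middle, along its x: 120 mm long, 8 mm wide, sloped lips opening to about 20 mm. Block top 64 mm, slot floor 14 mm above the origin (middle of the underside, on the bench). Blade home: scraper's handle centre 110 mm above the origin. Either way round will do.
- jug: White sanitiser jug, fixed in a steel caddy 110 x 100 mm; body 96 x 86 mm, carrying loop on its +x side, neck on its vertical axis. Origin: middle of its underside, on the bench. Locked, the cap's wing lies along the jug's x; open, at 60 degrees counter-clockwise from it.
- cap_grip (a point): Centre of the upright wing on the jug's grey cap. Wing 50 mm long (this point's x), 18 mm thick (y), 30 mm high; its foot, on the cap's flat round top (60 mm across), is 15 mm below this point; the cap's lower rim 42 mm below. Loose part of 45 g; this point is about 214 mm above the bench when locked.
- neck_top (a point): Top of the jug's neck, on its axis, 181 mm above the bench. A spring in it holds the cap up in its lock (5 N, 12 N when pressed 9 mm). Pressed over 6 mm (9 is good, bottoms at 12) the cap can turn, kept down, counter-clockwise from above by 60 degrees to a stop (not clockwise). There, let up, it rises about 4 mm by itself and lifts straight off.
- cake_a: Bystander, not to be moved: leaf-wrapped tempeh cake lying flat, 54 x 150 x 48 mm, dark green with cream ends. Origin: middle of its underside.
- cake_b: Bystander, not to be moved: leaf-wrapped tempeh cake lying flat, 54 x 140 x 48 mm, dark green with cream ends. Origin: middle of its underside.
- bowl: Bystander, not to be moved: steel bowl, 110 mm across, 45 mm high. Origin: middle of its underside.
- jar: Bystander, not to be moved: small glass jar with brass lid, 42 mm across, 62 mm high. Origin: middle of its underside.
- cup: Bystander, not to be moved: small steel cup, 42 mm across, 50 mm high. Origin: middle of its underside.
- brush: Bystander, not to be moved: scrubbing brush, bristles down, 120 x 45 x 38 mm. Origin: middle of its underside.
- weight: Bystander, not to be moved: brass weight, 48 mm across, 40 mm high. Origin: middle of its underside.
Mind the look-alikes: they are no part of the job. Leave any red or yellow look-alike of the part that bears scraper_grip alone.

How it is judged:
On the way, in this order (a step that is already met when the one before it is completed fails the run):
1. the blade is down in the rack's slot, within 12 mm of home, still held (horizontal distance between scraper_grip and rack below 0.022 m and angle between the x axis of scraper_grip and the x axis of rack, either way round below 0.15 rad and angle between scraper_grip's own z axis and vertical below 0.2 rad and z of scraper_grip in the frame of rack below 0.122 m and contact force between the fingers and scraper above 0.5 N), for 0.05 s.
2. the scraper stands fully home in the rack's slot, let go (horizontal distance between scraper_grip and rack below 0.022 m and angle between the x axis of scraper_grip and the x axis of rack, either way round below 0.15 rad and angle between scraper_grip's own z axis and vertical below 0.2 rad and z of scraper_grip in the frame of rack below 0.115 m and contact force between each of the arm, the fingers and scraper below 0.05 N), for 0.2 s.
3. the cap is pressed down in its lock (z of cap_grip in the frame of jug below 0.209 m and angle between the x axis of cap_grip and the x axis of jug, either way round below 0.35 rad and horizontal distance between cap_grip and jug below 0.01 m and contact force between the fingers and cap above 0.5 N), for 0.05 s.
4. the cap is twisted to the open position while still on the neck (z of cap_grip in the frame of jug below 0.224 m and angle between the x axis of cap_grip and the x axis of jug, either way round above 0.8 rad and horizontal distance between cap_grip and jug below 0.01 m), for 0.05 s.
At the end, for the whole second after the job is handed in: Cap gripped, still, upright (0.3 rad), touching only the gripper, its lower rim 23 to 139 mm above the neck top and within 50 mm of the jug's axis; scraper let go in the rack's slot within 5 mm of home, upright within 0.2 rad, in line within 0.15 rad (z of cap_grip in the frame of jug between 0.246 and 0.362 m and horizontal distance between cap_grip and jug below 0.05 m and angle between cap_grip's own z axis and vertical below 0.3 rad and contact force between the fingers and cap above 0.5 N and contact force between cap and jug below 0.05 N and linear speed of cap below 0.03 m/s and horizontal distance between scraper_grip and rack below 0.022 m and angle between the x axis of scraper_grip and the x axis of rack, either way round below 0.15 rad and angle between scraper_grip's own z axis and vertical below 0.2 rad and z of scraper_grip in the frame of rack below 0.115 m and contact force between the fingers and scraper below 0.05 N); the arm keeps its last pose, push and grip.
It fails at once if the cap is forced round without being kept pressed down (z of cap_grip in the frame of jug between 0.2105 and 0.224 m and horizontal distance between cap_grip and jug below 0.01 m and angle between the x axis of cap_grip and the x axis of jug, either way round between 0.35 and 0.6 rad).
It fails at once if another thing on the bench is pushed more than 30 mm (distance of any of cake_a, cake_b, bowl, jar, cup, brush, weight from where it was at the start of the episode above 0.03 m).
It also fails if it takes over 64 s, if anything falls off the work surface, if the arm or the gripper's body presses on something with over 40 N, if the wrist force passes 120 N, or if a joint passes its speed limit or range.

### The arm

A 7-joint arm with a two-finger parallel gripper is mounted at the origin on the work surface. World frame = base frame: x ahead of the robot, y to its left, z up, the work surface at z = 0. Lengths are in m, angles in rad, forces in N, time in s.
With the tool pointing down it reaches from about 0.4 to 0.9 m from the base axis. Payload 5.5 kg.
Tool frame: the origin (TCP) lies on the centre line of the jaws, within the pads' length; the fingertips stand 11 mm ahead of it and the grasp point (between the pads) lies 8 mm behind it (bot.nose_length is the distance from the TCP to the fingertips, in m); z points along the fingers, x is the direction in which the jaws open and shut, and the axes are right-handed (so a half turn about z gives the same grasp; the last joint's range is limited). The gripper opens to 92 mm and grips with 3 to 60 N. Pads are 19 mm wide; open, the fingers measure 130 mm over their backs; the gripper's body (75 mm by 190 mm) begins 47 mm behind the grasp point.
Start: joints at [-0.954, 0.501, -0.427, 1.55, 0.221, 1.138, -0.21], TCP at [0.225, 0.61, 0.238] pointing down, gripper open.
Joint ranges: [-2.88, 2.88], [-0.31, 2.03], [-1.54, 1.56], [0.2, 2.42], [-1.41, 4.55], [0.19, 2.02], [-2.57, 2.57]. Speed limits (rad/s): [2.57, 2.57, 3.14, 3.14, 3.14, 3.14, 3.14].

### API

Orientations are given as a unit quaternion [x, y, z, w].
In Python, from cell import bot gives the robot as it stands.
- The arm moves only by the tool play_rows, never from a script. Its argument "targets" is a list of rows, each an object of numbers: "dx", "dy", "dz": the shift along the tool's x, y, z in cm; "spin": the turn about the tool's z in rad; "gripper": the finger opening in cm, from 0 to 9.18. A call has 1 to 20 rows; each row shifts and turns the pose as measured when the row begins, along the tool's axes as they then stand; what a row does not reach is not made up. A row lasts 1/10 s, in which the tool goes at most 50 mm and 8.59 degrees, less where a joint would pass 70% of its speed; a pose out of reach is approached as far as the arm can. A call is refused whole if a number of a shift passes 5 or a number of a turn 0.15, either way. A call with a gripper value outside its range is refused whole. The fingers move at their own pace and stop on an object; "force" is the grip in N (left out, the last holds). Time passes only in rows, so rows that do not move let the fingers close. It gives the time, the measured TCP pose, the force and the opening at its end, in the units of the state.
- bot.sense(): the state, without advancing time (a new reading comes with each control period).
- bot.camera(name): name is "scene" or "side" or "wrist"; returns a dict with "image" (400x640x3 uint8, red, green, blue), "fx", "fy", "cx", "cy" (pixels), "R" (3x3) and "t" (3): a world point X has camera coordinates R X + t. Camera axes: x right, y down, z forward; pixel columns grow to the right and rows downward; lengths in m; the calibration is good to about 2 mm. A picture is of the moment at which its call begins. There is no depth.
- bot.close_job(): hands the job in, once; it reports no verdict.
The state is a dict: "t": time; "qpos": joint angles; "joint_velocities": joint speeds; "tau": joint torques, N m; "tcp_pos": TCP position; "tool_rot": TCP orientation; "ft_force": force on the tool from outside, world axes, zero at the start; "torque": the same for the moment, N m; "gripper_width": opening from 0.0 (shut) to 1.0 (fully open).
Only numpy, scipy, OpenCV 4.12 (cv2) and the standard library are available. Lean on these libraries where they do the work, as an engineer would, in place of code of your own. Each camera call takes 0.05 s, during which the arm holds its last target. There are 200 camera calls.

## Working session

There is one attempt and no reset: what is moved stays moved. The work goes in short steps, Python scripts to look and compute and a tool call to move; the robot and the scene stay as the last step left them, time stands still between calls to the robot, and variables do not carry over. Pictures are saved under pics/ and viewed, about 8 in all and at most 12, crops included, and the job is handed in when it is done.

Besides the shell and the picture viewer there is one more tool, called after "Call:" as name(argument=value, ...) on one line, values as JSON. play_rows: Moves the arm, as the interface text tells. Its arguments: {"type":"object","properties":{"targets":{"type":"array","items":{"type":"object","properties":{"dx":{"type":"number"},"dy":{"type":"number"},"dz":{"type":"number"},"spin":{"type":"number"},"gripper":{"type":"number"}}}},"force":{"type":"number"}},"required":["targets"]}

```bash
mkdir -p pics; ls; cat > h.py <<'E'
from cell import bot
import cv2, numpy as np, pickle
def snap(n,tag):
    c=bot.camera(n); pickle.dump(c,open(f'pics/{tag}.pkl','wb')); cv2.imwrite(f'pics/{tag}.png',c['image'][...,::-1]); return c
def load(tag): return pickle.load(open(f'pics/{tag}.pkl','rb'))
def ray(c,u,v):
    R=np.array(c['R']);t=np.array(c['t']); o=-R.T@t
    return o,R.T@np.array([(u-c['cx'])/c['fx'],(v-c['cy'])/c['fy'],1])
def onz(c,u,v,z):
    o,d=ray(c,u,v); return o+d*(z-o[2])/d[2]
def proj(c,X):
    p=np.array(c['R'])@np.array(X,float)+np.array(c['t']); return p[0]/p[2]*c['fx']+c['cx'],p[1]/p[2]*c['fy']+c['cy']
E
python3 - <<'E'
from h import *
a=snap('scene','s0');b=snap('side','d0');w=snap('wrist','w0')
for c in(a,b,w): print(c['fx'],-np.array(c['R']).T@np.array(c['t']))
print(bot.sense())
E
```

```text
pics
475.1593068239238 [1.47908213 0.04843394 1.15826114]
439.69699268147133 [-0.08750265  0.74972419  1.27802117]
304.639024085452 [0.15459844 0.63558955 0.3835653 ]
{'t': 0.15, 'qpos': array([-0.95378828,  0.50166301, -0.42678813,  1.55119585,  0.22082944,
        1.13828367, -0.21031465]), 'joint_velocities': array([-8.10981873e-04, -3.35157002e-03, -1.76506063e-03, -3.01955343e-03,
       -4.80439559e-04, -2.13537932e-05, -1.44614497e-04]), 'tau': array([-6.26822381e-03, -5.67098415e+01, -5.82479954e+00, -2.79455978e+01,
       -6.86159777e-02,  2.64880032e-02,  9.94898210e-05]), 'tcp_pos': array([0.22509025, 0.60923467, 0.23689971]), 'tool_rot': array([ 8.20509726e-01,  5.71632073e-01, -6.21932998e-04,  4.19439177e-04]), 'ft_force': array([ 0.78959635, -0.24363991,  0.01885426]), 'torque': array([-0.01401532,  0.00353578, -0.05416568]), 'gripper_width': 1.0021424784633257}
```

View pics/s0.png

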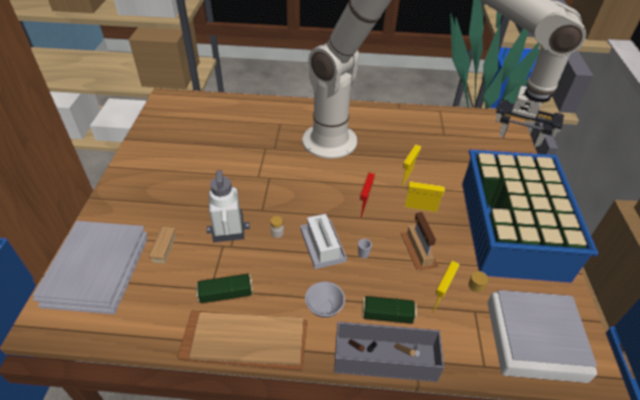

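View pics/d0.png

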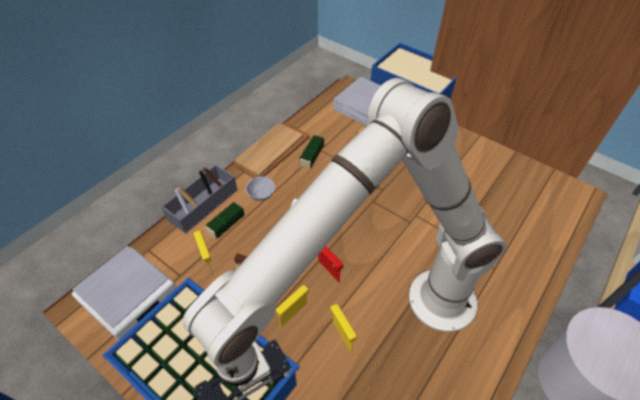

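The scene view shows these candidates for the scraper:
- dark wood bar in the wooden stand, (425,230)
- red look-alike, (368,187)
- yellow look-alikes, (411,160), (425,195) and (447,280)

I choose the dark one in the stand. The rack is at (323,240) and the jug at (225,210). The side view has most of the work hidden by the arm. Next is one close crop as a check.

```bash
python3 - <<'E'
import cv2,numpy as np
i=cv2.imread('pics/s0.png')
f=lambda x,y,w,h:cv2.resize(i[y:y+h,x:x+w],None,fx=5,fy=5,interpolation=cv2.INTER_CUBIC)
cv2.imwrite('pics/c0.png',np.hstack([f(395,195,50,80),f(295,205,55,80),f(200,165,54,80)]))
E
```

```text
(no output)
```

View pics/c0.png

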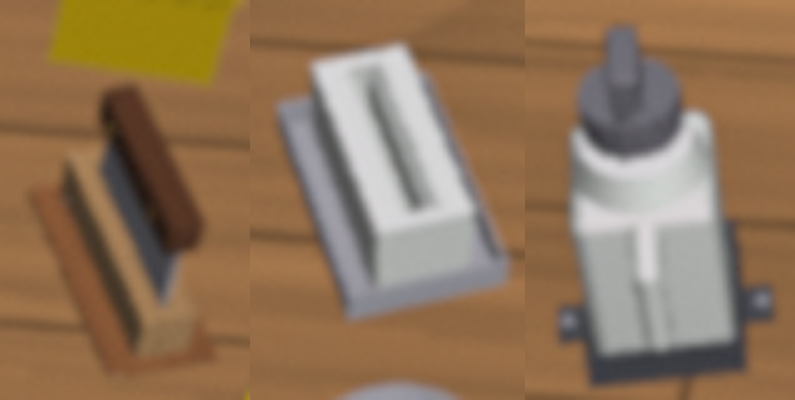

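The crop shows a dark wood handle with a steel blade in the wooden stand (handle about (419,214) to (432,243)), so the choice is confirmed. It also shows the rack's block top with its slot, and the jug's wing with the loop facing the camera. Now rough positions.

```bash
python3 - <<'E'
from h import *
c=load('s0')
A=lambda x,y:(395+x/5,195+y/5);B=lambda x,y:(295+(x-250)/5,205+y/5);J=lambda x,y:(200+(x-525)/5,165+y/5)
h=[onz(c,*A(*p),.108) for p in((120,92),(183,240))]
print('handle',h,(h[0]+h[1])/2,np.arctan2(*(h[1]-h[0])[[1,0]]))
r=[onz(c,*B(*p),.064) for p in((312,65),(405,43),(470,212),(380,232))]
print('rack',np.mean(r,0),[np.linalg.norm(r[i]-r[i-1]) for i in range(4)],np.arctan2(*(r[2]+r[3]-r[0]-r[1])[[1,0]]))
w=[onz(c,*J(*p),.229) for p in((621,28),(626,82))]
print('wing',w,onz(c,*J(630,100),.199),np.arctan2(*(w[1]-w[0])[[1,0]]))
for n,p in dict(yel2=(447,268),yel1=(425,187),red=(368,178),bottle=(0,0)).items(): print(n,onz(c,*p,.1))
T=bot.sense()
from scipy.spatial.transform import Rotation as Ro
print(Ro.from_quat(T['tool_rot']).as_matrix())
E
```

```text
handle [array([0.46540453, 0.29722529, 0.108     ]), array([0.57955979, 0.3253301 , 0.108     ])] [0.52248216 0.31127769 0.108     ] 0.24139719860180442
rack [0.53075261 0.01090449 0.064     ] [np.float64(0.13853429466617273), np.float64(0.06170589367870809), np.float64(0.14093733536895267), np.float64(0.0556146730541803)] 0.3658228837803253
wing [array([ 0.46741538, -0.3029506 ,  0.229     ]), array([ 0.51250099, -0.28973948,  0.229     ])] [ 0.49619503 -0.29489966  0.199     ] 0.2850435401444795
yel2 [0.65894621 0.36213231 0.1       ]
yel1 [0.3371748  0.32666369 0.1       ]
red [0.31284136 0.14217421 0.1       ]
bottle [-0.87428659 -1.7930673   0.1       ]
[[ 3.46472774e-01  9.38059873e-01 -5.41074376e-04]
 [ 9.38058829e-01 -3.46473195e-01 -1.39934155e-03]
 [-1.50013392e-03 -2.27258489e-05 -9.99998875e-01]]
```

View pics/w0.png

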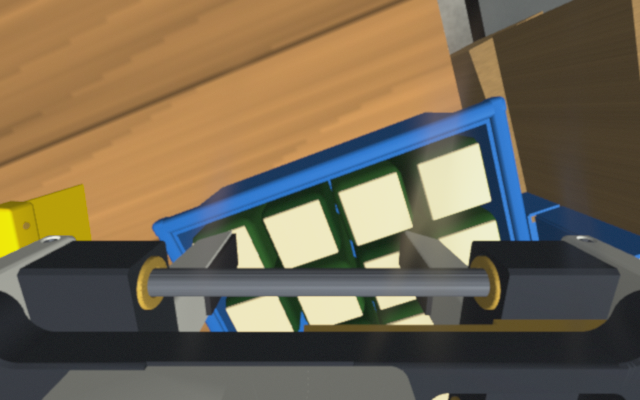

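The wrist view shows only the crate below the tool, with a yellow thing at (40,230). Moving above the scraper.

Call:
play_rows(targets=[{"dx": -2, "dy": 4.2}, {"dx": -2, "dy": 4.2}, {"dx": -2, "dy": 4.2}, {"dx": -2, "dy": 4.2}, {"dx": -2, "dy": 4.2}, {"dx": -2, "dy": 4.2}, {"dx": -2, "dy": 4.2}, {"dx": -2, "dy": 4.2}, {"dx": -2, "dy": 4.2}, {"spin": -0.15}, {"spin": -0.15}, {"spin": -0.15}, {"spin": -0.15}])

```text
invalid input at $.targets[0]: expected keys dx, dy, dz, spin, gripper
```

```bash
cat >> h.py <<'E'
from scipy.spatial.transform import Rotation as Ro
def to(x,y,z,yaw):
    "print tool-axis shift (cm) and spin to put the jaws' axis at yaw (mod pi)"
    s=bot.sense(); M=Ro.from_quat(s['tool_rot']).as_matrix()
    d=M.T@(np.array([x,y,z])-s['tcp_pos'])*100
    ty=np.arctan2(M[1,0],M[0,0]); e=(yaw-ty+np.pi/2)%np.pi-np.pi/2
    print('t',round(s['t'],2),'tcp',s['tcp_pos'].round(4),'yaw',ty.round(3),'shift',d.round(2),'spin',-e.round(3),'F',s['ft_force'].round(1),'w',round(s['gripper_width']*9.18,2),'tilt',M[2].round(3),'q',s['qpos'].round(2))
E
python3 - <<'E'
from h import *
snap('wrist','w1');to(.522,.311,.25,1.812)
c=load('w1');print(proj(c,(.522,.311,.116)))
E
```

```text
t 0.2 tcp [0.2251 0.6094 0.2371] yaw 1.217 shift [-17.7   38.19  -1.27] spin -0.595 F [-0.1 -0.8  0.3] w 9.19 tilt [-0.001 -0.    -1.   ] q [-0.95  0.5  -0.43  1.55  0.22  1.14 -0.21]
(np.float64(177.79000366349453), np.float64(488.7973487898336))
```

View pics/w1.png

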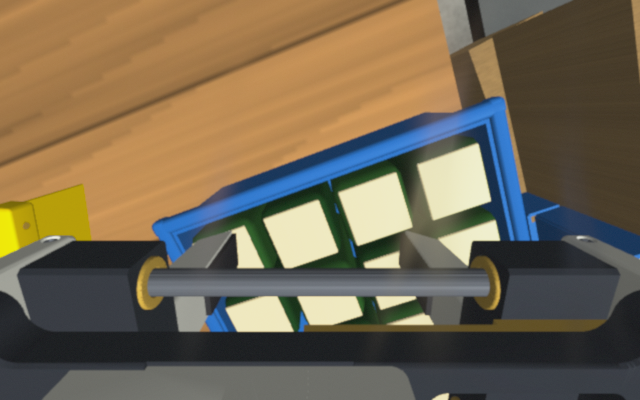

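The call was refused because every row needs all the keys, so this is the same view as before. Repeating it with all keys.

Call:
play_rows(targets=[{"dx": -2, "dy": 4.2, "dz": 0, "spin": 0, "gripper": 9}, {"dx": -2, "dy": 4.2, "dz": 0, "spin": 0, "gripper": 9}, {"dx": -2, "dy": 4.2, "dz": 0, "spin": 0, "gripper": 9}, {"dx": -2, "dy": 4.2, "dz": 0, "spin": 0, "gripper": 9}, {"dx": -2, "dy": 4.2, "dz": 0, "spin": 0, "gripper": 9}, {"dx": -2, "dy": 4.2, "dz": 0, "spin": 0, "gripper": 9}, {"dx": -2, "dy": 4.2, "dz": 0, "spin": 0, "gripper": 9}, {"dx": -2, "dy": 4.2, "dz": 0, "spin": 0, "gripper": 9}, {"dx": -2, "dy": 4.2, "dz": 0, "spin": 0, "gripper": 9}, {"dx": 0, "dy": 0, "dz": 0, "spin": -0.15, "gripper": 9}, {"dx": 0, "dy": 0, "dz": 0, "spin": -0.15, "gripper": 9}, {"dx": 0, "dy": 0, "dz": 0, "spin": -0.15, "gripper": 9}, {"dx": 0, "dy": 0, "dz": 0, "spin": -0.15, "gripper": 9}])

```text
t: 1.5
tcp_pos: [0.5277, 0.296, 0.2322]
tool_rot: [0.609, 0.793, -0.003, -0.001]
ft_force: [-0.6, -0.6, 0.1]
gripper_width: 0.976
```

```bash
python3 - <<'E'
from h import *
c=snap('wrist','w2');to(.522,.311,.25,1.812)
print(proj(c,(.522,.311,.116)))
i=c['image'].astype(int); hsv=cv2.cvtColor(c['image'],cv2.COLOR_RGB2HSV)
for n,p in dict(s=(.522,.311,.116),rack=(.531,.011,.064)).items(): print(n,proj(c,p))
E
```

```text
t 1.55 tcp [0.5278 0.2957 0.2321] yaw 1.839 shift [ 1.62 -0.17 -1.79] spin 0.027 F [ 0.3 -0.3  0.1] w 9.02 tilt [-0.002 -0.005 -1.   ] q [-0.23  0.43 -0.43  1.67  0.2   1.09  1.12]
(np.float64(335.4861556837306), np.float64(197.09364609828455))
s (np.float64(335.4861556837306), np.float64(197.09364609828455))
rack (np.float64(41.97419727188304), np.float64(117.23280987005137))
```

View pics/w2.png

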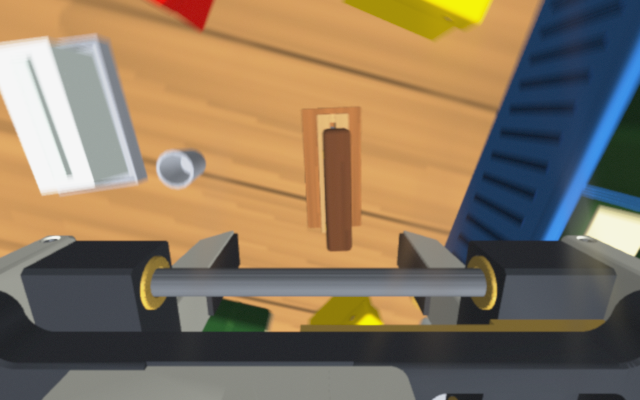

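The wrist view shows the dark handle in its stand, from (336,129) to (339,250). The rack with its slot is at (50,116), and the cup at (180,167). Measuring the handle by mask.

```bash
python3 - <<'E'
from h import *
c=load('w2'); im=c['image']; hsv=cv2.cvtColor(im,cv2.COLOR_RGB2HSV)
print(im[190,338],im[190,308],hsv[190,338])
m=((hsv[...,2]<140)&(hsv[...,1]>90)&(hsv[...,0]<20)).astype(np.uint8); m[:, :315]=0; m[:,365:]=0; m[:110]=0; m[256:]=0
k=max(cv2.findContours(m,0,2)[0],key=cv2.contourArea)
r=cv2.minAreaRect(k); b=cv2.boxPoints(r);print(r,b)
P=np.array([onz(c,*p,.116) for p in b]); print(P.round(4),P.mean(0),[np.linalg.norm(P[i]-P[i-1]).round(4) for i in range(4)])
L=[(P[i]-P[i-1]) for i in range(4)]; l=max(L,key=np.linalg.norm); yaw=np.arctan2(l[1],l[0]);print('yaw',yaw)
q=[onz(c,*p,.064) for p in((30,57),(70,176))];print('slot',q,np.mean(q,0),np.arctan2(*(q[1]-q[0])[[1,0]]))
to(*P.mean(0)[:2],.094,yaw+np.pi/2)
E
```

```text
[127  80  52] [187 122  72] [ 11 151 127]
((337.33929443359375, 188.87600708007812), (122.12158203125, 26.44635009765625), 88.36341857910156) [[322.37762 128.21777]
 [348.81317 127.46247]
 [352.30096 249.53424]
 [325.86542 250.28955]]
[[0.4669 0.2839 0.116 ]
 [0.4605 0.3053 0.116 ]
 [0.5673 0.3403 0.116 ]
 [0.5744 0.3164 0.116 ]] [0.51727764 0.31146832 0.116     ] [np.float64(0.1124), np.float64(0.0223), np.float64(0.1123), np.float64(0.0249)]
yaw -2.8482222579909497
slot [array([ 0.4768964, -0.001079 ,  0.064    ]), array([0.58504373, 0.04074047, 0.064     ])] [0.53097006 0.01983073 0.064     ] 0.3689796713022275
t 1.55 tcp [0.5278 0.2957 0.2321] yaw 1.839 shift [ 1.83 -0.52 13.81] spin -0.025 F [ 0.3 -0.3  0.1] w 9.02 tilt [-0.002 -0.005 -1.   ] q [-0.23  0.43 -0.43  1.67  0.2   1.09  1.12]
```

Call:
play_rows(targets=[{"dx": 1.8, "dy": -0.5, "dz": 0, "spin": -0.025, "gripper": 9}, {"dx": 0, "dy": 0, "dz": 4, "spin": 0, "gripper": 7}, {"dx": 0, "dy": 0, "dz": 4, "spin": 0, "gripper": 6}, {"dx": 0, "dy": 0, "dz": 0, "spin": 0, "gripper": 6}])

```text
t: 1.95
tcp_pos: [0.5161, 0.3173, 0.1521]
tool_rot: [0.599, 0.801, -0.0, -0.001]
ft_force: [-0.5, -0.2, 0.2]
gripper_width: 0.768
```

```bash
python3 - <<'E'
from h import *
to(.5173,.3115,.094,.293+np.pi/2)
E
```

```text
t 1.95 tcp [0.5161 0.3173 0.1521] yaw 1.856 shift [-0.59 -0.04  5.81] spin -0.007 F [-0.5 -0.2  0.2] w 7.05 tilt [ 0.001 -0.002 -1.   ] q [-0.28  0.52 -0.42  1.74  0.25  0.94  1.06]
```

Call:
play_rows(targets=[{"dx": -0.6, "dy": 0, "dz": 3, "spin": -0.005, "gripper": 6}, {"dx": 0, "dy": 0, "dz": 2.8, "spin": 0, "gripper": 6}, {"dx": 0, "dy": 0, "dz": 0, "spin": 0, "gripper": 5}, {"dx": 0, "dy": 0, "dz": 0, "spin": 0, "gripper": 4}], force=25)

```text
t: 2.35
tcp_pos: [0.5174, 0.3186, 0.0987]
tool_rot: [0.598, 0.802, 0.003, -0.001]
ft_force: [1.1, -0.4, 1.2]
gripper_width: 0.529
```

```bash
python3 - <<'E'
from h import *
to(.5173,.3115,.094,.293+np.pi/2)
E
```

```text
t 2.35 tcp [0.5174 0.3186 0.0987] yaw 1.86 shift [-0.68 -0.21  0.47] spin -0.003 F [ 1.1 -0.4  1.2] w 4.85 tilt [ 0.005  0.003 -1.   ] q [-0.3   0.59 -0.39  1.77  0.29  0.84  1.04]
```

Call:
play_rows(targets=[{"dx": -0.6, "dy": -0.2, "dz": 0.3, "spin": 0, "gripper": 4.5}, {"dx": 0, "dy": 0, "dz": 0, "spin": 0, "gripper": 4.5}, {"dx": 0, "dy": 0, "dz": 0, "spin": 0, "gripper": 4.5}])

```text
t: 2.65
tcp_pos: [0.5193, 0.3145, 0.1009]
tool_rot: [0.598, 0.802, 0.006, 0.0]
ft_force: [0.2, 0.7, 0.2]
gripper_width: 0.489
```

```bash
python3 - <<'E'
from h import *
to(.5173,.3115,.094,.293+np.pi/2)
E
```

```text
t 2.65 tcp [0.5193 0.3145 0.1009] yaw 1.86 shift [-0.23 -0.28  0.69] spin -0.004 F [0.2 0.7 0.2] w 4.49 tilt [ 0.006  0.01  -1.   ] q [-0.29  0.58 -0.39  1.78  0.29  0.83  1.04]
```

Call:
play_rows(targets=[{"dx": -0.2, "dy": -0.4, "dz": 1, "spin": 0, "gripper": 4}, {"dx": -0.1, "dy": 0, "dz": 0.2, "spin": 0, "gripper": 2}, {"dx": 0, "dy": 0, "dz": 0, "spin": 0, "gripper": 1.5}, {"dx": 0, "dy": 0, "dz": 0, "spin": 0, "gripper": 1.5}, {"dx": 0, "dy": 0, "dz": 0, "spin": 0, "gripper": 1.5}, {"dx": 0, "dy": 0, "dz": 0, "spin": 0, "gripper": 1.5}], force=40)

```text
t: 3.25
tcp_pos: [0.5171, 0.3102, 0.0895]
tool_rot: [0.598, 0.801, 0.007, 0.001]
ft_force: [-0.0, -0.8, 0.5]
gripper_width: 0.257
```

```bash
python3 - <<'E'
from h import *
to(.5173,.3115,.094,.293+np.pi/2)
E
```

```text
t 3.25 tcp [0.5171 0.3102 0.0895] yaw 1.859 shift [ 0.12  0.06 -0.45] spin -0.005 F [-0.  -0.8  0.5] w 2.36 tilt [ 0.007  0.012 -1.   ] q [-0.29  0.59 -0.39  1.79  0.29  0.8   1.04]
```

Gripped at 23.6 mm. Lifting.

Call:
play_rows(targets=[{"dx": 0, "dy": 0, "dz": -1.5, "spin": 0, "gripper": 1.5}, {"dx": 0, "dy": 0, "dz": -3, "spin": 0, "gripper": 1.5}, {"dx": 0, "dy": 0, "dz": -3.5, "spin": 0, "gripper": 1.5}, {"dx": 0, "dy": 0, "dz": -3.5, "spin": 0, "gripper": 1.5}, {"dx": -4, "dy": 0, "dz": -1, "spin": -0.02, "gripper": 1.5}, {"dx": -4, "dy": 1, "dz": 0, "spin": -0.02, "gripper": 1.5}, {"dx": -4, "dy": 1, "dz": 0, "spin": -0.02, "gripper": 1.5}, {"dx": -4, "dy": 1, "dz": 0, "spin": -0.02, "gripper": 1.5}, {"dx": -1, "dy": 0, "dz": 0, "spin": 0, "gripper": 1.5}, {"dx": 0, "dy": 0, "dz": 0, "spin": 0, "gripper": 1.5}])

```text
t: 4.25
tcp_pos: [0.5996, 0.156, 0.2271]
tool_rot: [0.561, 0.828, 0.008, 0.002]
ft_force: [-0.6, 0.9, -1.9]
gripper_width: 0.257
```

```bash
python3 - <<'E'
from h import *
c=snap('wrist','w3')
to(.531,.016,.2,.367+np.pi/2)
print(proj(c,(.531,.016,.064)))
E
```

```text
t 4.3 tcp [0.5995 0.1564 0.2271] yaw 1.951 shift [-10.52 -11.61   2.46] spin 0.013 F [ 0.5 -0.7 -1.4] w 2.36 tilt [ 0.006  0.016 -1.   ] q [ 0.02  0.44 -0.41  1.66  0.19  1.06  1.5 ]
(np.float64(203.82749378623686), np.float64(62.938087731219184))
```

View pics/w3.png

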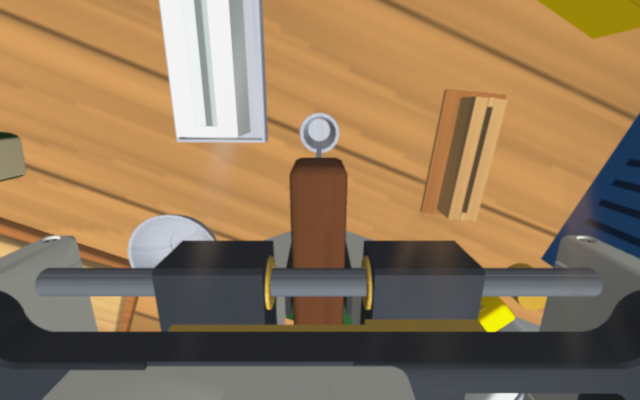

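The wrist view shows the scraper held straight in the jaws, with the handle centred at column 319. The rack is cut off at the top left (205,60), and the cup is at (320,131). I shift back for a full view of the rack.

Call:
play_rows(targets=[{"dx": 0, "dy": -3.5, "dz": 0, "spin": 0, "gripper": 1.5}, {"dx": 0, "dy": -3.5, "dz": 0, "spin": 0, "gripper": 1.5}, {"dx": 0, "dy": -3, "dz": 0, "spin": 0, "gripper": 1.5}, {"dx": 0, "dy": 0, "dz": 0, "spin": 0, "gripper": 1.5}])

```text
t: 4.7
tcp_pos: [0.4995, 0.1262, 0.2249]
tool_rot: [0.557, 0.831, 0.009, -0.0]
ft_force: [0.5, 0.5, -1.8]
gripper_width: 0.257
```

```bash
python3 - <<'E'
from h import *
c=snap('wrist','w4')
to(.531,.016,.2,.367+np.pi/2)
print(proj(c,(.531,.016,.064)))
cv2.imwrite('pics/w4c.png',cv2.resize(c['image'][:260,60:360,::-1],None,fx=2.3,fy=2.3,interpolation=cv2.INTER_CUBIC))
E
```

```text
t 4.75 tcp [0.5016 0.1274 0.2256] yaw 1.961 shift [-11.44  -1.56   2.41] spin 0.023 F [ 1.   1.4 -1.8] w 2.37 tilt [ 0.011  0.018 -1.   ] q [ 0.09  0.27 -0.45  1.91  0.12  0.98  1.55]
(np.float64(204.29650631449528), np.float64(172.3772876587543))
```

View pics/w4c.png

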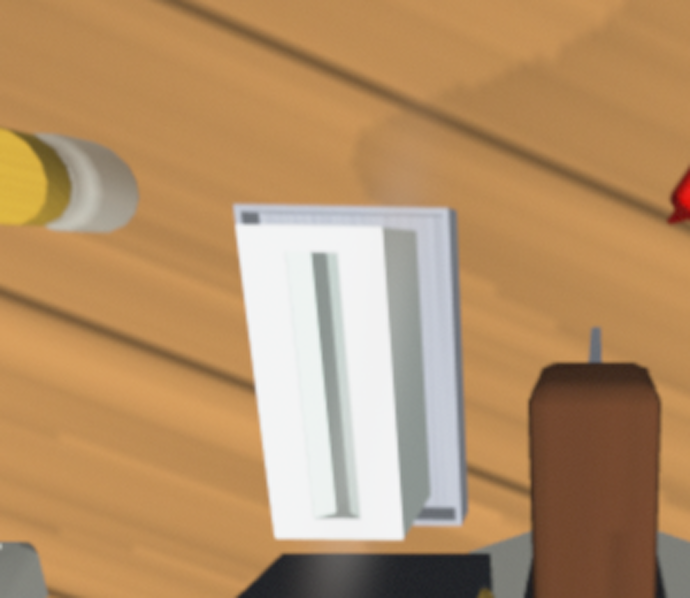

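The crop shows the rack's block top with corners (236,225), (384,227), (404,540) and (274,539), the slot in the middle, and the blade tip at (596,345).

```bash
python3 - <<'E'
from h import *
c=load('w4')
r=[onz(c,60+x/2.3,y/2.3,.064) for x,y in((236,225),(384,227),(404,540),(274,539))]
print(np.mean(r,0),[np.linalg.norm(r[i]-r[i-1]).round(4) for i in range(4)],np.arctan2(*(r[2]+r[3]-r[0]-r[1])[[1,0]]),np.arctan2(*(r[2]-r[1])[[1,0]]),np.arctan2(*(r[3]-r[0])[[1,0]]))
t=[onz(c,60+x/2.3,y/2.3,.064) for x,y in((300,251),(336,518))]
print('slot',np.array(t),np.mean(t,0),np.arctan2(*(t[1]-t[0])[[1,0]]))
x,y=np.mean(r,0)[:2]
to(x,y,.2,.36+np.pi/2)
E
```

```text
[0.53057302 0.01298344 0.064     ] [np.float64(0.1406), np.float64(0.0609), np.float64(0.1406), np.float64(0.0611)] 0.3689484130119738 0.3695303002284408 0.36836644507364813
slot [[ 0.47621115 -0.01357677  0.064     ]
 [ 0.58618125  0.03393727  0.064     ]] [0.5311962  0.01018025 0.064     ] 0.4078380311960498
t 4.75 tcp [0.5016 0.1274 0.2256] yaw 1.961 shift [-11.71  -1.71   2.4 ] spin 0.03 F [ 1.   1.4 -1.8] w 2.37 tilt [ 0.011  0.018 -1.   ] q [ 0.09  0.27 -0.45  1.91  0.12  0.98  1.55]
```

Call:
play_rows(targets=[{"dx": -3, "dy": -0.4, "dz": 0, "spin": 0.02, "gripper": 1.5}, {"dx": -3, "dy": -0.4, "dz": 0, "spin": 0, "gripper": 1.5}, {"dx": -3, "dy": -0.4, "dz": 0.5, "spin": 0, "gripper": 1.5}, {"dx": -2, "dy": -0.4, "dz": 0.5, "spin": 0, "gripper": 1.5}, {"dx": 0, "dy": 0, "dz": 1, "spin": 0, "gripper": 1.5}, {"dx": 0, "dy": 0, "dz": 0, "spin": 0, "gripper": 1.5}])

```text
t: 5.35
tcp_pos: [0.5335, 0.0294, 0.2068]
tool_rot: [0.558, 0.83, 0.016, 0.003]
ft_force: [-1.0, 0.2, -0.4]
gripper_width: 0.263
```

```bash
python3 - <<'E'
from h import *
to(.5306,.013,.17,.369+np.pi/2)
E
```

```text
t 5.35 tcp [0.5335 0.0294 0.2068] yaw 1.958 shift [-1.46 -0.99  3.64] spin 0.018 F [-1.   0.2 -0.4] w 2.41 tilt [ 0.013  0.029 -1.   ] q [ 0.23  0.31 -0.39  1.89  0.12  0.94  1.75]
```

Call:
play_rows(targets=[{"dx": -1.3, "dy": -0.9, "dz": 0, "spin": 0.018, "gripper": 1.5}, {"dx": 0, "dy": 0, "dz": 0, "spin": 0, "gripper": 1.5}, {"dx": 0, "dy": 0, "dz": 0.5, "spin": 0, "gripper": 1.5}])

```text
t: 5.65
tcp_pos: [0.5309, 0.0175, 0.2023]
tool_rot: [0.564, 0.826, 0.017, 0.003]
ft_force: [-0.4, -0.3, -2.2]
gripper_width: 0.259
```

```bash
python3 - <<'E'
from h import *
to(.5306,.013,.17,.369+np.pi/2)
E
```

```text
t 5.65 tcp [0.5309 0.0175 0.2023] yaw 1.944 shift [-0.45 -0.29  3.21] spin 0.004 F [-0.4 -0.3 -2.2] w 2.38 tilt [ 0.014  0.031 -0.999] q [ 0.25  0.31 -0.38  1.91  0.11  0.93  1.77]
```

Call:
play_rows(targets=[{"dx": -0.4, "dy": -0.3, "dz": 1, "spin": 0, "gripper": 1.5}, {"dx": 0, "dy": 0, "dz": 1.5, "spin": 0, "gripper": 1.5}, {"dx": 0, "dy": 0, "dz": 0, "spin": 0, "gripper": 1.5}])

```text
t: 5.95
tcp_pos: [0.5295, 0.014, 0.1753]
tool_rot: [0.563, 0.826, 0.017, 0.003]
ft_force: [-1.4, 0.0, -2.0]
gripper_width: 0.26
```

```bash
python3 - <<'E'
from h import *
to(.5306,.013,.17,.369+np.pi/2)
E
```

```text
t 5.95 tcp [0.5295 0.014  0.1753] yaw 1.946 shift [-0.14  0.05  0.53] spin 0.006 F [-1.4  0.  -2. ] w 2.39 tilt [ 0.015  0.031 -0.999] q [ 0.25  0.34 -0.37  1.93  0.13  0.87  1.76]
```

Call:
play_rows(targets=[{"dx": -0.12, "dy": 0, "dz": 1, "spin": 0.005, "gripper": 1.5}, {"dx": -0.02, "dy": 0, "dz": 1, "spin": 0, "gripper": 1.5}, {"dx": -0.02, "dy": -0.03, "dz": 1, "spin": 0, "gripper": 1.5}, {"dx": -0.02, "dy": -0.03, "dz": 1, "spin": 0, "gripper": 1.5}])

```text
t: 6.35
tcp_pos: [0.5285, 0.0114, 0.1358]
tool_rot: [0.565, 0.825, 0.014, 0.002]
ft_force: [-27.4, -7.3, 42.8]
gripper_width: 0.261
```

```bash
python3 - <<'E'
from h import *
to(.5306,.013,.0975,.369+np.pi/2)
E
```

```text
t 6.35 tcp [0.5285 0.0114 0.1358] yaw 1.941 shift [0.02 0.16 3.83] spin 0.001 F [-27.4  -7.3  42.8] w 2.39 tilt [ 0.013  0.025 -1.   ] q [ 0.23  0.4  -0.35  1.96  0.16  0.79  1.73]
```

Call:
play_rows(targets=[{"dx": 0, "dy": 0, "dz": -1, "spin": 0, "gripper": 1.5}, {"dx": 0, "dy": 0, "dz": -1, "spin": 0, "gripper": 1.5}, {"dx": 0, "dy": 0, "dz": 0, "spin": 0, "gripper": 1.5}])

```text
t: 6.65
tcp_pos: [0.5267, 0.0103, 0.1549]
tool_rot: [0.565, 0.825, 0.013, 0.001]
ft_force: [-0.1, 0.1, -1.2]
gripper_width: 0.258
```

```bash
python3 - <<'E'
from h import *
to(.5306,.013,.0975,.369+np.pi/2)
c=load('w4');R=np.array(c['R']);o=-R.T@np.array(c['t'])
# tool pose when w4 was taken: TCP (.5016,.1274,.2256), yaw 1.961
tcp=np.array([.5016,.1274,.2256]);ty=np.array([np.sin(1.961),-np.cos(1.961),0])
tx=np.array([np.cos(1.961),np.sin(1.961),0])
print('cam off',(o-tcp)@ty,(o-tcp)@tx)
for v,z in((400/2.3,.0265),(363/2.3,-.0015)):
    p=onz(c,319,v,tcp[2]+z);print('end',(p-tcp)@ty)
p=onz(c,319,327/2.3,tcp[2]-.0835);print('blade tip end',(p-tcp)@ty)
c=snap('wrist','w5'); cv2.imwrite('pics/w5c.png',cv2.resize(c['image'][60:340,200:440,::-1],None,fx=2.1,fy=2.1,interpolation=cv2.INTER_CUBIC))
E
```

```text
t 6.65 tcp [0.5267 0.0103 0.1549] yaw 1.94 shift [0.04 0.34 5.75] spin 0.001 F [-0.1  0.1 -1.2] w 2.37 tilt [ 0.013  0.022 -1.   ] q [ 0.24  0.37 -0.36  1.95  0.15  0.83  1.75]
cam off -0.07949958176759127 -0.001273731115749389
end -0.05387683630623573
end -0.05574097167054652
blade tip end -0.054099476716126305
```

View pics/w5c.png

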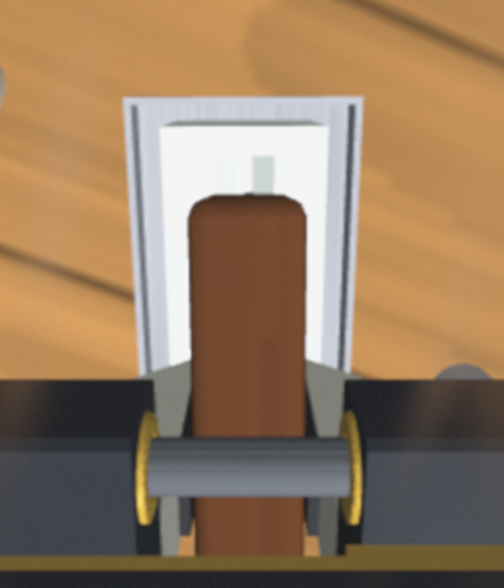

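The crop shows the handle over the rack, with the handle's end at row 195. The slot mouth spans columns 212–273 and ends at row 156, so it is sideways centred to about 1 mm. Checking along the slot.

```bash
python3 - <<'E'
from h import *
c=load('w5');tcp=np.array([.5267,.0103,.1549]);y=1.94
ty=np.array([np.sin(y),-np.cos(y),0]);tx=np.array([np.cos(y),np.sin(y),0])
f=lambda u,v,z:(lambda p:((p-tcp)@ty*1000,(p-tcp)@tx*1000))(onz(c,200+u/2.1,60+v/2.1,z))
print('handle end bot',f(248,195,.1534),'top',f(248,212,.1814))
print('slot end',f(242,156,.064)); print('block corners',f(161,126,.064),f(327,126,.064))
r=np.array([.5306,.013,0]);print('rack',(r-tcp)@ty*1000,(r-tcp)@tx*1000)
E
```

```text
handle end bot (np.float64(-55.70247611908777), np.float64(0.5129032435192928)) top (np.float64(-56.819788643029035), np.float64(0.13697922069580257))
slot end (np.float64(-56.12702677526227), np.float64(-0.461830408123997))
block corners (np.float64(-66.68493346084242), np.float64(-29.34628746194236)) (np.float64(-66.6446260409752), np.float64(30.01093591067391))
rack 4.6115553310639665 1.1106563053148433
```

```bash
python3 - <<'E'
from h import *
c=load('w4');tcp=np.array([.5016,.1274,.2256]);y=1.961
ty=np.array([np.sin(y),-np.cos(y),0]);tx=np.array([np.cos(y),np.sin(y),0])
f=lambda u,v,z:(lambda p:((p-tcp)@ty*1000,(p-tcp)@tx*1000))(onz(c,60+u/2.3,v/2.3,z))
im=c['image']
for v in range(142,158,3): print(v,im[v,308:332].sum(1))
print('blade bot',f(596,330,tcp[2]-.0835),'blade at handle',f(596,360,tcp[2]-.01))
print('handle',f((530+660)/2,420,tcp[2]+.0265))
to(.5306,.013,.0975,.369+np.pi/2)
E
```

```text
142 [394 399 399 401 401 402 405 400 396 386 372 370 380 395 404 409 409 408
 409 406 408 410 409 410]
145 [395 394 392 397 394 393 395 392 382 349 336 336 351 380 402 407 408 407
 404 406 407 410 411 411]
148 [415 414 411 410 405 402 402 395 378 338 335 334 347 375 396 396 400 403
 402 406 404 405 405 406]
151 [431 429 429 424 423 422 414 408 376 336 330 332 337 372 402 401 399 398
 396 399 398 396 399 403]
154 [439 441 439 442 438 439 431 417 374 337 328 330 335 384 413 417 411 414
 408 409 407 402 399 399]
157 [330 334 334 335 336 335 331 310 274 256 253 257 259 288 318 327 328 327
 322 319 320 322 317 314]
blade bot (np.float64(-53.14092647588197), np.float64(1.9112016621903634)) blade at handle (np.float64(-55.03021537764253), np.float64(0.886742630118667))
handle (np.float64(-50.3306039147954), np.float64(0.20413880449818236))
t 6.7 tcp [0.5264 0.0102 0.1544] yaw 1.94 shift [0.03 0.37 5.7 ] spin 0.001 F [-0.2  0.3 -2. ] w 2.37 tilt [ 0.013  0.021 -1.   ] q [ 0.24  0.37 -0.36  1.95  0.15  0.83  1.75]
```

The blade's lower edge sits about 1.8 mm to +x of the tool axis, from a slight tilt, which explains the catch on the lip. I shift by −1 mm in x and +3 mm in y, then go down more gently.

Call:
play_rows(targets=[{"dx": -0.15, "dy": 0.3, "dz": 0, "spin": 0, "gripper": 1.5}, {"dx": 0, "dy": 0, "dz": 0, "spin": 0, "gripper": 1.5}, {"dx": 0, "dy": 0, "dz": 0.5, "spin": 0, "gripper": 1.5}])

```text
t: 7.0
tcp_pos: [0.531, 0.0104, 0.1493]
tool_rot: [0.565, 0.825, 0.013, 0.001]
ft_force: [-0.0, 0.9, -1.5]
gripper_width: 0.257
```

```bash
python3 - <<'E'
from h import *
to(.5306,.013,bot.sense()['tcp_pos'][2],.369+np.pi/2)
E
```

```text
t 7.0 tcp [0.531  0.0104 0.1493] yaw 1.941 shift [0.26 0.05 0.  ] spin 0.001 F [-0.   0.9 -1.5] w 2.36 tilt [ 0.013  0.023 -1.   ] q [ 0.24  0.38 -0.36  1.94  0.15  0.82  1.74]
```

Call:
play_rows(targets=[{"dx": 0, "dy": -0.02, "dz": 0.6, "spin": 0, "gripper": 1.5}, {"dx": 0, "dy": -0.02, "dz": 0.6, "spin": 0, "gripper": 1.5}, {"dx": 0, "dy": -0.02, "dz": 0.6, "spin": 0, "gripper": 1.5}])

```text
t: 7.3
tcp_pos: [0.5273, 0.0092, 0.1307]
tool_rot: [0.565, 0.825, 0.01, -0.001]
ft_force: [-22.5, -6.4, 34.2]
gripper_width: 0.262
```

```bash
python3 - <<'E'
from h import *
to(.5306,.013,bot.sense()['tcp_pos'][2],.369+np.pi/2)
E
```

```text
t 7.3 tcp [0.5273 0.0092 0.1307] yaw 1.94 shift [0.24 0.44 0.01] spin 0.001 F [-22.5  -6.4  34.2] w 2.4 tilt [ 0.013  0.015 -1.   ] q [ 0.23  0.41 -0.35  1.96  0.17  0.79  1.73]
```

```bash
python3 - <<'E'
from h import *
c=snap('scene','s1'); d=snap('side','d1')
a=cv2.resize(c['image'][150:270,265:385,::-1],(480,480),interpolation=cv2.INTER_CUBIC)
u,v=map(int,proj(d,(.53,.013,.1)));print(u,v);u=min(max(u,40),600);v=min(max(v,60),340)
b=cv2.resize(d['image'][v-60:v+60,u-40:u+40,::-1],(320,480),interpolation=cv2.INTER_CUBIC)
cv2.imwrite('pics/c1.png',np.hstack([a,b]))
print(bot.sense()['torque'])
E
```

```text
309 202
[-0.46966177  2.75759163  0.18910375]
```

View pics/c1.png

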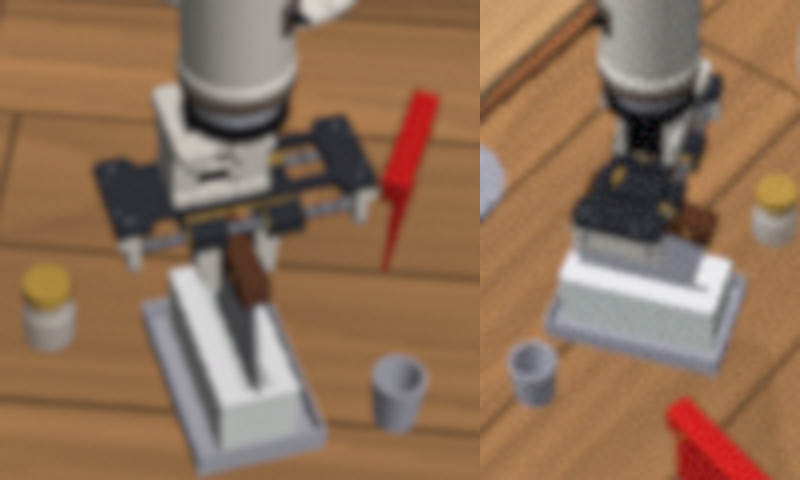

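The pictures show the blade in the slot mouth: in the left panel its visible +x end is at (258,388), with the handle end at (250,285). Nothing else touches it. Computing where the +x end is along the slot.

```bash
python3 - <<'E'
from h import *
c=load('s1');s=bot.sense();tcp=s['tcp_pos'];y=.369
ex=np.array([np.cos(y),np.sin(y),0]);r=np.array([.5306,.013,0])
f=lambda u,v,z:((onz(c,265+u/4,150+v/4,z)-r)@ex*1000).round(1)
for z in(.045,.055,.064): print('blade tip',z,f(258,388,z))
for z in(.129,.115):print('handle end',z,f(254,303,z))
print('block +x end',f((218+302)/2,(398+380)/2+2,.064),'handle ends expected',(tcp-r)@ex*1000)
d=load('d1')
g=lambda u,v,z:((onz(d,309-40+(u-480)/4,202-60+v/4,z)-r)@ex*1000).round(1)
print('side blade -x end',g(706,287,.06),'handle -x end top',g(715,215,.157),g(712,240,.129))
to(.5306,.013,.0975,y+np.pi/2)
E
```

```text
blade tip 0.045 45.7
blade tip 0.055 53.3
blade tip 0.064 60.2
handle end 0.129 33.8
handle end 0.115 22.1
block +x end 63.3 handle ends expected -5.025889588106196
side blade -x end -58.0 handle -x end top -64.1 -63.1
t 7.4 tcp [0.5267 0.0091 0.13  ] yaw 1.94 shift [0.18 0.46 3.26] spin 0.0 F [-13.9  -3.4  19.3] w 2.38 tilt [ 0.014  0.014 -1.   ] q [ 0.23  0.41 -0.35  1.96  0.17  0.79  1.73]
```

```bash
python3 - <<'E'
from h import *
c=load('s1');d=load('d1');tcp=np.array([.5267,.0091,.1305]);y=.369
ex=np.array([np.cos(y),np.sin(y),0]);ey=np.array([-ex[1],ex[0],0]);r=np.array([.5306,.013,0]);z=np.array([0,0,1])
S=lambda p:tuple(np.round([(a-b)*4 for a,b in zip(proj(c,p),(265,150))]).astype(int))
D=lambda p:tuple(np.round([(a-b)*4+o for a,b,o in zip(proj(d,p),(269,142),(480,0))]).astype(int))
for n,p in {'block+x+y':r+.07*ex+.03*ey+.064*z,'block+x-y':r+.07*ex-.03*ey+.064*z,'block-x+y':r-.07*ex+.03*ey+.064*z,'slot+x':r+.06*ex+.064*z,
 'h+xbot':tcp+.057*ex-.0015*z,'h+xtop':tcp+.057*ex+.0265*z,'bl+x at handle':tcp+.055*ex-.0015*z,'bl+x bot':tcp+.055*ex-.0835*z,'h-xtop':tcp-.057*ex+.0265*z,'h-xbot':tcp-.057*ex-.0015*z,'bl-x z64':np.array([*(tcp-.055*ex)[:2],.064])}.items(): print(n,'scene',S(p),'side',D(p))
E
```

```text
block+x+y scene (np.int64(302), np.int64(389)) side (np.int64(556), np.int64(276))
block+x-y scene (np.int64(224), np.int64(406)) side (np.int64(579), np.int64(226))
block-x+y scene (np.int64(246), np.int64(256)) side (np.int64(710), np.int64(313))
slot+x scene (np.int64(259), np.int64(388)) side (np.int64(578), np.int64(253))
h+xbot scene (np.int64(256), np.int64(322)) side (np.int64(585), np.int64(206))
h+xtop scene (np.int64(258), np.int64(296)) side (np.int64(583), np.int64(184))
bl+x at handle scene (np.int64(256), np.int64(320)) side (np.int64(587), np.int64(206))
bl+x bot scene (np.int64(251), np.int64(392)) side (np.int64(591), np.int64(266))
h-xtop scene (np.int64(212), np.int64(187)) side (np.int64(713), np.int64(214))
h-xbot scene (np.int64(211), np.int64(213)) side (np.int64(712), np.int64(235))
bl-x z64 scene (np.int64(210), np.int64(273)) side (np.int64(709), np.int64(282))
```

The seen +x end of the handle is higher than predicted by about 10 mm after correcting for the view's offset. So the scraper has pivoted in the jaws by about 0.1 rad, bottom toward +x, and its +x bottom corner rides the slot's end lip. I'll back off, shift toward −x, and measure the tilt.

Call:
play_rows(targets=[{"dx": 0, "dy": 0, "dz": -1, "spin": 0, "gripper": 1.5}, {"dx": 0, "dy": 0, "dz": -1, "spin": 0, "gripper": 1.5}, {"dx": 0, "dy": 0, "dz": 0, "spin": 0, "gripper": 1.5}], force=45)

```text
t: 7.7
tcp_pos: [0.5254, 0.0086, 0.1499]
tool_rot: [0.565, 0.825, 0.009, -0.002]
ft_force: [1.1, -0.5, -0.7]
gripper_width: 0.261
```

```bash
cat > tilt.py <<'E'
from h import *
def chk(tag):
    to(.5306,.013,.0975,.369+np.pi/2)
    s=bot.sense();tcp=s['tcp_pos'];y=.369;c=snap('scene',tag)
    ex=np.array([np.cos(y),np.sin(y),0]);ey=np.array([-ex[1],ex[0],0]);z=np.array([0,0,1]);r=np.array([.5306,.013,0])
    hsv=cv2.cvtColor(c['image'],cv2.COLOR_RGB2HSV);im=c['image'].astype(int)
    u,v=map(int,proj(c,tcp+.03*ex));B=np.zeros(hsv.shape[:2],bool);B[v-25:v+30,u-15:u+18]=1
    m=B&(hsv[...,2]<125)&(hsv[...,1]>90)&((hsv[...,0]<14)|(hsv[...,0]>172))&(hsv[...,2]>30)
    k=max(cv2.findContours(m.astype(np.uint8),0,1)[0],key=cv2.contourArea)[:,0]
    print('handle mask rows',k[:,1].min(),k[:,1].max(),'cols',k[:,0].min(),k[:,0].max())
    for n,p in {'h+xbot':tcp+.057*ex-.0015*z,'h+xbot 10mm up':tcp+.056*ex+.0085*z}.items(): print(n,np.round(proj(c,p),1))
    # block +x top edge, for the bias
    q=proj(c,r+.07*ex+.064*z);col=im[int(q[1])-8:int(q[1])+9,int(q[0])].sum(1);print('block edge pred',np.round(q,1),col)
E
python3 -c "
from tilt import *
chk('s2')"
```

```text
t 7.7 tcp [0.5254 0.0086 0.1499] yaw 1.94 shift [0.15 0.58 5.25] spin 0.0 F [ 1.1 -0.5 -0.7] w 2.39 tilt [ 0.014  0.012 -1.   ] q [ 0.24  0.38 -0.36  1.95  0.15  0.84  1.75]
handle mask rows 204 220 cols 321 332
h+xbot [329.2 225.7]
h+xbot 10mm up [329.2 223.1]
block edge pred [330.8 249.4] [528 501 478 469 479 532 603 623 585 535 517 513 517 516 516 516 515]
```

```bash
python3 - <<'E'
from h import *
s0=load('s0');ex=np.array([np.cos(.29),np.sin(.29),0]);h=np.array([.5173,.3115,.102]);z=np.array([0,0,1])
print('s0 pred h+xbot',proj(s0,h+.057*ex-.014*z))
hsv=cv2.cvtColor(s0['image'],cv2.COLOR_RGB2HSV)
m=(hsv[...,2]<125)&(hsv[...,1]>90)&((hsv[...,0]<14)|(hsv[...,0]>172))&(hsv[...,2]>30);B=np.zeros_like(m);B[205:255,410:442]=1;m&=B
k=max(cv2.findContours(m.astype(np.uint8),0,1)[0],key=cv2.contourArea)[:,0];print('s0 mask',k.min(0),k.max(0))
c=load('s2');w=snap('wrist','w6');d=snap('side','d2')
for n,t in(('w5',load('w5')),('w6',w)):
    g=t['image'].astype(int)
    for v in(165,180,200): 
        row=g[v,260:380]; mm=(row[:,0]-row[:,2]>25)&(row.sum(1)<330); i=np.where(mm)[0]+260; print(n,v,i.min() if len(i) else 0,i.max() if len(i) else 0)
    col=g[140:175,319]; print(n,'col',col.sum(1))
a=cv2.resize(c['image'][190:265,285:345,::-1],(384,480),interpolation=cv2.INTER_CUBIC)
b=cv2.resize(d['image'][170:235,280:332,::-1],(384,480),interpolation=cv2.INTER_CUBIC)
cv2.imwrite('pics/c2.png',np.hstack([a,b]))
E
```

```text
s0 pred h+xbot (np.float64(430.9139529169345), np.float64(245.43669482896252))
s0 mask [415 212] [435 245]
w5 165 290 345
w5 180 291 344
w5 200 260 344
w5 col [722 722 721 720 719 721 722 721 720 719 693 535 277 150 144 158 174 184
 191 200 212 214 225 235 237 243 240 241 237 236 240 240 240 241 237]
w6 165 291 344
w6 180 292 344
w6 200 292 344
w6 col [733 733 733 733 732 733 733 730 655 335 177 181 188 200 213 221 225 235
 235 242 242 240 238 237 240 239 242 242 236 238 240 240 241 235 239]
```

View pics/c2.png

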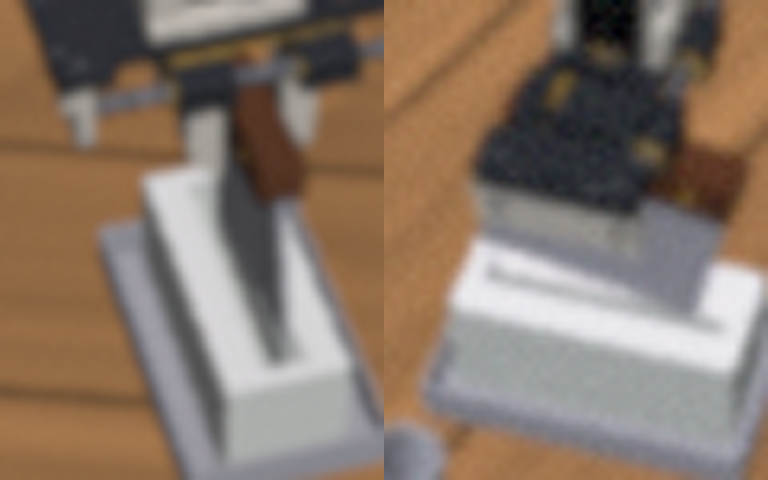

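The picture shows the scraper tipped by about 0.14 rad. In the right panel the blade's −x edge runs from (725,225) to (695,310), so its −x corner is lowest. I'll square it up by setting the blade edge on the block's flat top beside the slot, pressing with a light grip, then regrip firmly.

Call:
play_rows(targets=[{"dx": 0, "dy": 0, "dz": -1.5, "spin": 0, "gripper": 1.5}, {"dx": 0, "dy": 0, "dz": -0.8, "spin": 0, "gripper": 1.5}, {"dx": 1.2, "dy": 0.3, "dz": 0, "spin": 0, "gripper": 1.5}, {"dx": 1, "dy": 0.2, "dz": 0, "spin": 0, "gripper": 1.5}, {"dx": 0, "dy": 0, "dz": 0, "spin": 0, "gripper": 1.5}], force=40)

```text
t: 8.35
tcp_pos: [0.5197, 0.0329, 0.1703]
tool_rot: [0.565, 0.825, 0.008, -0.005]
ft_force: [0.2, 0.1, -2.3]
gripper_width: 0.26
```

```bash
python3 -c "
from h import *
to(.5306-.36*.02,.013+.932*.02,.155,.369+np.pi/2)"
```

```text
t 8.35 tcp [0.5197 0.0329 0.1703] yaw 1.94 shift [-0.27  0.29  1.52] spin 0.0 F [ 0.2  0.1 -2.3] w 2.38 tilt [ 0.017  0.008 -1.   ] q [ 0.21  0.35 -0.38  1.94  0.14  0.88  1.71]
```

Call:
play_rows(targets=[{"dx": -0.2, "dy": 0.3, "dz": 0, "spin": 0, "gripper": 1.5}, {"dx": 0, "dy": 0, "dz": 0.6, "spin": 0, "gripper": 1.5}, {"dx": 0, "dy": 0, "dz": 0.6, "spin": 0, "gripper": 1.5}, {"dx": 0, "dy": 0, "dz": 0.5, "spin": 0, "gripper": 1.5}], force=12)

```text
t: 8.75
tcp_pos: [0.5233, 0.0329, 0.1513]
tool_rot: [0.565, 0.825, 0.008, -0.005]
ft_force: [0.4, 0.3, -1.5]
gripper_width: 0.258
```

```bash
python3 -c "
from h import *
to(.5306-.36*.02,.013+.932*.02,.148,.369+np.pi/2);print(bot.sense()['torque'])"
```

```text
t 8.75 tcp [0.5233 0.0329 0.1513] yaw 1.942 shift [-0.13 -0.04  0.33] spin 0.002 F [ 0.4  0.3 -1.5] w 2.37 tilt [ 0.017  0.007 -1.   ] q [ 0.2   0.38 -0.37  1.95  0.15  0.84  1.7 ]
[ 0.00793297  0.04039836 -0.05911664]
```

Call:
play_rows(targets=[{"dx": 0, "dy": 0, "dz": 0.5, "spin": 0, "gripper": 1.5}, {"dx": 0, "dy": 0, "dz": 0.5, "spin": 0, "gripper": 1.5}])

```text
t: 8.95
tcp_pos: [0.5309, 0.0354, 0.1449]
tool_rot: [0.565, 0.825, 0.014, 0.0]
ft_force: [3.9, 3.7, 12.4]
gripper_width: 0.263
```

```bash
python3 -c "
from tilt import *
chk('s3');print(bot.sense()['torque'])"
```

```text
t 8.95 tcp [0.5309 0.0354 0.1449] yaw 1.941 shift [-2.15 -0.94  4.69] spin 0.001 F [ 3.9  3.7 12.4] w 2.41 tilt [ 0.015  0.023 -1.   ] q [ 0.2   0.39 -0.37  1.94  0.16  0.82  1.69]
handle mask rows 207 225 cols 330 342
h+xbot [338.4 229. ]
h+xbot 10mm up [338.5 226.4]
block edge pred [330.8 249.4] [547 517 490 474 477 533 602 623 586 536 514 513 518 517 513 516 516]
[ 0.71224392 -0.61153217 -0.04167002]
```

Call:
play_rows(targets=[{"dx": 0, "dy": -0.2, "dz": 0.5, "spin": 0, "gripper": 1.5}, {"dx": 0, "dy": -0.2, "dz": 0.5, "spin": 0, "gripper": 1.5}], force=8)

```text
t: 9.2
tcp_pos: [0.5372, 0.0377, 0.1399]
tool_rot: [0.565, 0.825, 0.021, 0.007]
ft_force: [4.3, 3.3, 9.9]
gripper_width: 0.26
```

```bash
python3 -c "
from tilt import *
chk('s4');print(bot.sense()['torque'])"
```

```text
t 9.2 tcp [0.5372 0.0377 0.1399] yaw 1.942 shift [-2.12 -1.69  4.14] spin 0.002 F [4.3 3.3 9.9] w 2.39 tilt [ 0.012  0.043 -0.999] q [ 0.2   0.4  -0.36  1.95  0.17  0.79  1.69]
handle mask rows 209 229 cols 331 342
h+xbot [339.1 231.9]
h+xbot 10mm up [339.1 229.4]
block edge pred [330.8 249.4] [547 516 488 473 476 534 602 623 585 536 513 514 513 515 516 516 516]
[ 0.84963514 -0.76146141 -0.07683331]
```

```bash
cat > tilt2.py <<'E'
from h import *
def brown(c,p,w):
    hsv=cv2.cvtColor(c['image'],cv2.COLOR_RGB2HSV);u,v=map(int,proj(c,p));B=np.zeros(hsv.shape[:2],bool);B[v-w:v+w,u-w:u+w]=1
    m=B&(hsv[...,2]<125)&(hsv[...,1]>90)&((hsv[...,0]<14)|(hsv[...,0]>172))&(hsv[...,2]>30)
    k=max(cv2.findContours(m.astype(np.uint8),0,1)[0],key=cv2.contourArea);return cv2.boundingRect(k),cv2.minAreaRect(k)
def run(tag,hz):
    s=bot.sense();tcp=s['tcp_pos'].copy();tcp[2]=hz;y=.37;ex=np.array([np.cos(y),np.sin(y),0]);ey=np.array([-ex[1],ex[0],0]);z=np.array([0,0,1])
    for n in('scene','side'):
        c=snap(n,tag+n);e=.057 if n=='scene' else -.057
        print(n,brown(c,tcp+.8*e*ex,17))
        for th in(0,.1):
            P=[]
            for a in(1,.5):
              for b in(-.012,.012):
                for g in(-.014,.014): P.append(proj(c,tcp+a*e*(ex+th*z)+b*ey+g*(z-th*ex)))
            P=np.array(P);print('  pred th',th,'end corners',P[:4].round(1).tolist())
E
python3 -c "
from tilt2 import *
run('t5',.160)"
```

```text
scene ((331, 209, 12, 21), ((336.2000427246094, 219.40000915527344), (20.57182502746582, 8.944271087646484), 63.43495178222656))
  pred th 0 end corners [[335.2, 231.1], [335.7, 224.5], [343.3, 229.4], [343.9, 222.7]]
  pred th 0.1 end corners [[335.5, 230.1], [335.6, 222.7], [343.6, 228.4], [343.8, 221.0]]
side ((311, 190, 11, 13), ((316.1351318359375, 196.18919372558594), (10.192737579345703, 10.850333213806152), 9.462322235107422))
  pred th 0 end corners [[320.4, 198.7], [320.4, 193.3], [318.3, 204.0], [318.3, 198.6]]
  pred th 0.1 end corners [[320.0, 199.7], [320.8, 194.5], [317.9, 205.0], [318.7, 199.8]]
```

Pressed flat: the moment puts the pressure near mid-blade. Regripping firmly, then lifting.

Call:
play_rows(targets=[{"dx": 0, "dy": 0, "dz": 0, "spin": 0, "gripper": 1}, {"dx": 0, "dy": 0, "dz": 0, "spin": 0, "gripper": 1}, {"dx": 0, "dy": 0, "dz": -0.6, "spin": 0, "gripper": 1}, {"dx": 0, "dy": 0, "dz": -0.8, "spin": 0, "gripper": 1}, {"dx": -1, "dy": -0.8, "dz": 0, "spin": 0, "gripper": 1}, {"dx": -1, "dy": -0.8, "dz": 0, "spin": 0, "gripper": 1}, {"dx": 0, "dy": 0, "dz": 0, "spin": 0, "gripper": 1}], force=60)

```text
t: 10.05
tcp_pos: [0.5265, 0.0092, 0.1521]
tool_rot: [0.565, 0.825, 0.02, 0.006]
ft_force: [-0.1, 0.5, -0.5]
gripper_width: 0.26
```

```bash
python3 -c "
from tilt2 import *
to(.5306,.013,bot.sense()['tcp_pos'][2],.369+np.pi/2)
run('t6',bot.sense()['tcp_pos'][2]+.02)
w=snap('wrist','w7');tt=w['image'].astype(int)
print(tt[130:190,319].sum(1))
"
```

```text
t 10.05 tcp [0.5265 0.0092 0.1521] yaw 1.941 shift [0.2  0.52 0.02] spin 0.001 F [-0.1  0.5 -0.5] w 2.39 tilt [ 0.013  0.039 -0.999] q [ 0.25  0.36 -0.36  1.97  0.14  0.81  1.75]
scene ((321, 203, 12, 20), ((326.46551513671875, 212.413818359375), (20.055095672607422, 9.099071502685547), 68.19859313964844))
  pred th 0 end corners [[325.5, 224.6], [325.8, 217.9], [333.6, 222.9], [334.0, 216.2]]
  pred th 0.1 end corners [[325.7, 223.6], [325.7, 216.1], [333.8, 221.9], [334.0, 214.4]]
side ((318, 182, 10, 15), ((323.01763916015625, 189.1706085205078), (9.00261402130127, 12.690433502197266), 12.528807640075684))
  pred th 0 end corners [[328.2, 192.7], [328.4, 187.2], [326.2, 198.0], [326.3, 192.5]]
  pred th 0.1 end corners [[327.8, 193.8], [328.7, 188.5], [325.8, 199.0], [326.7, 193.8]]
[733 728 719 713 714 716 713 667 493 366 345 346 340 342 343 343 339 340
 337 337 335 338 332 289 199 134 138 136 136 141 136 143 149 161 170 179
 193 202 202 212 213 221 223 229 238 240 241 237 240 237 241 239 240 242
 240 240 238 238 238 238]
```

```bash
python3 - <<'E'
from h import *
c=load('w7');tcp=np.array([.5265,.0092,.1521]);y=1.941
ty=np.array([np.sin(y),-np.cos(y),0]);tx=np.array([np.cos(y),np.sin(y),0])
f=lambda u,v,z:((lambda p:(((p-tcp)@ty*1000).round(1),((p-tcp)@tx*1000).round(1)))(onz(c,u,v,z)))
print('blade bot end',f(319,137.5,.076),'handle bot',f(319,153.5,.158),'handle top',f(319,171,.186))
im=c['image'].astype(int)
for v in(140,146,150): print(im[v,295:345].sum(1))
r=np.array([.5306,.013,0]);print('rack',(r-tcp)@ty*1000,(r-tcp)@tx*1000)
for v in range(95,140,6): print(v,im[v,290:350:2].sum(1))
E
```

```text
blade bot end (np.float64(-52.8), np.float64(3.8)) handle bot (np.float64(-55.6), np.float64(2.4)) handle top (np.float64(-54.0), np.float64(2.0))
[734 734 734 734 732 730 729 726 725 725 725 725 725 725 725 728 731 734
 734 734 733 719 610 383 345 359 467 583 624 628 629 629 628 633 657 706
 729 734 734 734 734 734 734 734 734 734 734 734 734 734]
[734 734 734 734 732 730 727 725 725 726 725 726 725 726 725 727 731 734
 734 734 732 687 462 349 339 349 425 551 624 629 630 628 630 634 651 702
 730 734 734 734 734 734 734 734 734 734 734 734 734 734]
[734 734 734 734 733 731 728 725 726 726 726 725 725 726 726 728 731 734
 734 734 731 671 396 334 335 339 386 523 621 629 627 629 627 635 663 710
 730 734 734 734 734 734 734 734 734 734 734 734 733 734]
rack 5.1971002624037475 2.0591621748960995
95 [429 429 430 432 431 426 429 425 423 422 429 423 423 422 419 408 395 390
 385 387 387 389 392 391 393 392 395 398 402 403]
101 [437 432 437 437 437 436 437 438 437 439 438 435 435 433 437 433 430 433
 428 418 406 403 400 400 404 403 400 404 407 406]
107 [640 622 625 628 623 622 622 630 633 625 633 624 618 629 627 620 625 630
 630 632 625 608 617 622 619 622 628 619 620 626]
113 [599 584 578 586 576 568 572 581 583 578 582 576 570 578 577 573 577 579
 579 576 568 555 565 561 559 563 563 558 563 598]
119 [732 732 732 732 732 732 732 732 732 732 732 732 732 732 732 732 732 732
 732 732 732 732 732 732 732 732 733 732 732 732]
125 [734 734 734 734 734 734 734 734 733 734 734 734 734 734 734 734 734 734
 734 734 734 734 734 734 734 734 734 734 734 734]
131 [734 734 734 734 734 732 731 731 731 731 731 734 734 734 733 719 715 715
 715 715 725 734 734 734 734 734 734 734 734 734]
137 [734 733 734 734 734 731 725 726 725 725 728 733 734 729 699 598 626 630
 628 631 707 734 734 734 734 734 734 734 734 734]
```

Same-view check from the numbers: the slot mouth spans columns 300–330 (middle 315), and the blade's lower edge is at column 319. The blade is therefore about 3 mm to +x of the slot's middle and 2 mm short along it. It is now upright.

Call:
play_rows(targets=[{"dx": -0.3, "dy": 0.2, "dz": 0, "spin": 0, "gripper": 1}, {"dx": 0, "dy": 0, "dz": 0, "spin": 0, "gripper": 1}])

```text
t: 10.4
tcp_pos: [0.5306, 0.0104, 0.1523]
tool_rot: [0.564, 0.826, 0.021, 0.006]
ft_force: [-0.6, -0.1, -1.7]
gripper_width: 0.26
```

```bash
cat > slot.py <<'E'
from h import *
def run(tag):
    s=bot.sense();to(.5306,.013,s['tcp_pos'][2],.369+np.pi/2)
    im=snap('wrist',tag)['image'].astype(int)
    for v in range(128,152,4): print(v,im[v,295:345].sum(1))
E
python3 -c "
from slot import *
run('w8')"
```

```text
t 10.4 tcp [0.5306 0.0104 0.1523] yaw 1.944 shift [0.24 0.1  0.01] spin 0.004 F [-0.6 -0.1 -1.7] w 2.38 tilt [ 0.014  0.04  -0.999] q [ 0.25  0.37 -0.36  1.96  0.14  0.81  1.76]
128 [733 733 733 733 733 734 733 729 724 725 725 725 725 725 724 725 725 725
 729 733 733 733 733 734 733 731 690 584 630 634 636 637 636 636 636 638
 637 663 703 727 733 733 733 733 733 733 733 733 733 733]
132 [733 733 733 733 733 733 733 731 727 725 725 724 724 724 724 724 724 724
 729 732 733 733 733 733 733 731 688 571 620 626 627 627 624 627 627 628
 635 683 724 731 733 733 733 733 733 733 733 733 733 733]
136 [733 733 734 733 733 733 733 732 729 725 724 724 724 724 724 724 724 725
 729 731 733 732 732 732 731 729 684 570 619 626 625 626 625 626 627 626
 634 686 725 732 732 733 733 733 733 732 733 733 733 733]
140 [733 733 734 733 733 733 733 732 729 725 724 724 724 724 724 724 724 725
 729 732 732 718 606 382 346 344 358 494 613 627 626 626 628 625 628 628
 631 680 723 732 733 733 733 733 733 733 733 734 733 733]
144 [733 733 734 733 733 733 732 729 725 725 725 724 724 724 724 724 725 725
 729 731 731 696 498 355 339 338 352 495 615 626 627 625 627 626 626 629
 631 671 719 732 733 733 733 733 733 733 733 733 733 733]
148 [733 733 733 733 733 733 733 732 731 727 725 724 725 724 724 724 724 725
 728 732 731 678 430 343 338 336 356 497 615 626 627 626 627 629 625 628
 631 662 716 732 733 733 733 733 733 733 733 733 733 733]
```

Call:
play_rows(targets=[{"dx": -0.2, "dy": -0.1, "dz": 0.3, "spin": 0.003, "gripper": 1}, {"dx": 0, "dy": -0.02, "dz": 0.5, "spin": 0, "gripper": 1}])

```text
t: 10.65
tcp_pos: [0.5309, 0.0091, 0.1442]
tool_rot: [0.565, 0.825, 0.021, 0.006]
ft_force: [0.2, 0.8, -1.7]
gripper_width: 0.26
```

```bash
python3 -c "
from slot import *
run('w9')"
```

```text
t 10.65 tcp [0.5309 0.0091 0.1442] yaw 1.942 shift [0.37 0.12 0.01] spin 0.002 F [ 0.2  0.8 -1.7] w 2.38 tilt [ 0.014  0.041 -0.999] q [ 0.25  0.38 -0.36  1.96  0.15  0.79  1.75]
128 [732 733 733 732 733 732 733 732 732 731 729 729 729 729 729 729 729 729
 729 729 731 732 732 732 732 732 732 730 712 688 702 704 704 704 703 705
 704 705 704 708 722 731 732 732 732 733 732 732 733 733]
132 [733 733 733 732 732 732 733 732 731 727 725 724 724 724 724 723 723 724
 724 725 731 732 732 732 732 732 732 728 664 536 615 622 624 624 624 623
 625 625 628 651 701 728 732 732 732 732 732 732 733 732]
136 [732 732 732 732 732 732 732 732 730 727 725 724 723 724 724 724 724 724
 724 725 729 732 732 731 731 731 732 727 664 540 614 626 626 625 624 626
 626 625 629 657 705 728 732 733 733 733 733 733 732 733]
140 [732 732 732 733 733 732 732 732 731 728 725 724 724 724 724 724 724 723
 724 725 728 716 603 381 340 374 575 702 661 540 613 623 624 626 626 625
 623 625 630 664 712 731 732 732 732 732 733 733 732 732]
144 [732 732 732 732 733 732 732 732 731 727 725 724 724 723 724 724 724 723
 724 725 727 692 496 355 337 356 499 671 655 536 614 622 623 626 626 626
 626 623 630 668 712 729 732 732 732 733 732 733 732 733]
148 [732 732 733 732 732 733 733 732 731 728 727 724 724 724 724 723 724 724
 724 725 726 677 430 340 335 351 462 644 638 538 615 623 626 625 624 624
 625 626 629 666 712 728 732 732 732 732 733 733 732 732]
```

The blade is now centred in the slot at column 319. Going down in small steps.

Call:
play_rows(targets=[{"dx": -0.01, "dy": -0.1, "dz": 0.5, "spin": 0, "gripper": 1}, {"dx": -0.01, "dy": -0.03, "dz": 0.5, "spin": 0, "gripper": 1}, {"dx": -0.01, "dy": -0.03, "dz": 0.5, "spin": 0, "gripper": 1}])

```text
t: 11.0
tcp_pos: [0.5291, 0.0092, 0.1269]
tool_rot: [0.564, 0.825, 0.021, 0.005]
ft_force: [0.3, 0.3, -1.7]
gripper_width: 0.259
```

```bash
python3 -c "
from slot import *
run('w10')"
```

```text
t 11.0 tcp [0.5291 0.0092 0.1269] yaw 1.942 shift [0.3  0.28 0.02] spin 0.003 F [ 0.3  0.3 -1.7] w 2.38 tilt [ 0.015  0.04  -0.999] q [ 0.24  0.4  -0.35  1.98  0.16  0.76  1.74]
128 [732 732 732 732 732 732 732 732 732 732 732 732 732 732 732 732 732 732
 732 732 732 732 732 732 732 732 732 732 732 732 732 732 732 732 732 732
 732 732 732 732 732 732 732 732 732 732 732 732 732 732]
132 [732 732 732 732 732 732 732 731 731 731 731 732 731 731 731 731 731 731
 731 732 732 732 732 732 732 732 732 731 728 726 728 728 728 728 728 728
 728 728 728 728 729 732 732 732 732 732 732 732 732 732]
136 [732 732 732 732 732 732 729 725 722 723 723 722 723 723 723 723 723 723
 725 730 732 732 731 731 730 730 729 699 560 551 615 622 623 621 622 621
 620 622 621 629 675 722 732 732 732 732 732 732 732 732]
140 [732 732 732 732 732 732 731 727 722 723 723 723 723 723 723 722 723 723
 725 729 731 716 598 381 337 375 556 643 552 549 615 622 624 623 622 624
 623 622 623 631 691 728 732 732 732 732 732 732 732 732]
144 [732 732 732 732 732 732 729 727 725 723 723 723 723 723 723 722 723 723
 724 729 730 691 494 354 338 355 482 574 537 550 613 622 624 622 622 624
 623 625 621 629 692 728 732 732 732 732 732 732 732 732]
148 [732 732 732 732 732 732 728 726 725 723 723 723 723 723 723 723 723 723
 725 729 729 677 427 340 333 349 441 542 549 567 615 622 621 622 623 626
 620 624 619 627 685 726 732 732 732 732 732 732 732 732]
```

Call:
play_rows(targets=[{"dx": -0.02, "dy": 0, "dz": 0.6, "spin": 0, "gripper": 1}, {"dx": -0.01, "dy": -0.02, "dz": 0.6, "spin": 0, "gripper": 1}, {"dx": -0.01, "dy": -0.02, "dz": 0.6, "spin": 0, "gripper": 1}])

```text
t: 11.35
tcp_pos: [0.5291, 0.0092, 0.1069]
tool_rot: [0.564, 0.825, 0.021, 0.005]
ft_force: [-0.3, -0.2, -1.6]
gripper_width: 0.255
```

```bash
python3 -c "
from h import *
to(.5306,.013,.09,.369+np.pi/2)"
```

```text
t 11.35 tcp [0.5291 0.0092 0.1069] yaw 1.942 shift [0.27 0.21 1.7 ] spin 0.003 F [-0.3 -0.2 -1.6] w 2.34 tilt [ 0.016  0.039 -0.999] q [ 0.23  0.44 -0.34  1.99  0.18  0.72  1.73]
```

Call:
play_rows(targets=[{"dx": 0, "dy": -0.02, "dz": 0.6, "spin": 0, "gripper": 1}, {"dx": 0, "dy": -0.02, "dz": 0.5, "spin": 0, "gripper": 1}, {"dx": 0, "dy": -0.02, "dz": 0.4, "spin": 0, "gripper": 1}])

```text
t: 11.65
tcp_pos: [0.5287, 0.0094, 0.0899]
tool_rot: [0.564, 0.825, 0.02, 0.004]
ft_force: [0.2, -0.0, -1.0]
gripper_width: 0.255
```

```bash
python3 -c "
from h import *
to(.5306,.013,.09,.369+np.pi/2)"
```

```text
t 11.65 tcp [0.5287 0.0094 0.0899] yaw 1.942 shift [0.27 0.31 0.01] spin 0.003 F [ 0.2 -0.  -1. ] w 2.34 tilt [ 0.016  0.039 -0.999] q [ 0.23  0.46 -0.34  2.    0.19  0.68  1.72]
```

Call:
play_rows(targets=[{"dx": 0, "dy": -0.01, "dz": 0.3, "spin": 0, "gripper": 1}, {"dx": 0, "dy": -0.01, "dz": 0.2, "spin": 0, "gripper": 1}])

```text
t: 11.85
tcp_pos: [0.5302, 0.01, 0.0887]
tool_rot: [0.564, 0.825, 0.021, 0.005]
ft_force: [-12.4, -1.5, 30.0]
gripper_width: 0.257
```

```bash
python3 -c "
from tilt2 import *
to(.5306,.013,.09,.369+np.pi/2);print(bot.sense()['torque'])"
```

```text
t 11.85 tcp [0.5302 0.01   0.0887] yaw 1.942 shift [ 0.26  0.15 -0.12] spin 0.002 F [-12.4  -1.5  30. ] w 2.36 tilt [ 0.015  0.04  -0.999] q [ 0.22  0.47 -0.33  1.99  0.2   0.68  1.71]
[-0.05970063  2.96346822 -0.05127499]
```

The blade bottoms at TCP 0.0887 with 30 N, as expected for home. Releasing.

Call:
play_rows(targets=[{"dx": 0, "dy": 0, "dz": 0, "spin": 0, "gripper": 2}, {"dx": 0, "dy": 0, "dz": 0, "spin": 0, "gripper": 4.5}, {"dx": 0, "dy": 0, "dz": 0, "spin": 0, "gripper": 6}, {"dx": 0, "dy": 0, "dz": 0, "spin": 0, "gripper": 6}, {"dx": 0, "dy": 0, "dz": 0, "spin": 0, "gripper": 6}, {"dx": 0, "dy": 0, "dz": 0, "spin": 0, "gripper": 6}])

```text
t: 12.45
tcp_pos: [0.5314, 0.0102, 0.0897]
tool_rot: [0.564, 0.825, 0.021, 0.006]
ft_force: [0.6, 0.2, -0.1]
gripper_width: 0.626
```

```bash
python3 -c "
from tilt2 import *
to(.5306,.013,.09,.369+np.pi/2)"
```

```text
t 12.45 tcp [0.5314 0.0102 0.0897] yaw 1.942 shift [ 0.3   0.03 -0.02] spin 0.002 F [ 0.6  0.2 -0.1] w 5.75 tilt [ 0.014  0.042 -0.999] q [ 0.22  0.47 -0.33  1.99  0.2   0.68  1.71]
```

Call:
play_rows(targets=[{"dx": 0, "dy": 0, "dz": -2, "spin": 0, "gripper": 6}, {"dx": 0, "dy": 0, "dz": -4, "spin": 0, "gripper": 6}, {"dx": 0, "dy": 0, "dz": -5, "spin": 0, "gripper": 6}, {"dx": 0, "dy": 0, "dz": -5, "spin": 0, "gripper": 6}, {"dx": 0, "dy": 0, "dz": -5, "spin": 0, "gripper": 6}, {"dx": -4, "dy": 0.5, "dz": -3, "spin": 0, "gripper": 6}, {"dx": -4, "dy": 0.5, "dz": 0, "spin": 0, "gripper": 6}, {"dx": -4, "dy": 0.5, "dz": 0, "spin": 0, "gripper": 6}, {"dx": -4, "dy": 0.5, "dz": 0, "spin": 0, "gripper": 6}, {"dx": 0, "dy": 0, "dz": 0, "spin": 0, "gripper": 6}])

```text
t: 13.45
tcp_pos: [0.6017, -0.1412, 0.3361]
tool_rot: [0.562, 0.827, 0.02, 0.007]
ft_force: [0.0, -1.3, -0.3]
gripper_width: 0.651
```

```bash
python3 -c "
from h import *
to(.5306,.013,.09,.369+np.pi/2)
c=snap('wrist','w11');print(proj(c,(.494,-.296,.229)),proj(c,(.53,.013,.124)))
x,y,_=.494,-.296,0
to(x,y,.30,.285+np.pi/2)
s0=load('s0');h=snap('scene','s6')
"
```

```text
t 13.45 tcp [ 0.6017 -0.1412  0.3361] yaw 1.948 shift [16.69 -1.95 24.73] spin 0.008 F [ 0.  -1.3 -0.3] w 5.98 tilt [ 0.011  0.041 -0.999] q [ 0.44  0.33 -0.31  1.54  0.07  1.25  2.08]
(np.float64(166.2607821100963), np.float64(-17.660966318841275)) (np.float64(458.69647016981344), np.float64(160.47072665767917))
t 13.5 tcp [ 0.6011 -0.1379  0.3362] yaw 1.951 shift [-10.76 -15.95   2.82] spin 0.095 F [-0.   0.1  0.6] w 5.98 tilt [ 0.013  0.042 -0.999] q [ 0.44  0.33 -0.31  1.55  0.07  1.25  2.08]
```

Joint 7 is at 2.08, so the 60° counter-clockwise twist would run out of range. I make a half turn first.

Call:
play_rows(targets=[{"dx": 0, "dy": 0, "dz": 0, "spin": 0.15, "gripper": 6}, {"dx": 0, "dy": 0, "dz": 0, "spin": 0.15, "gripper": 6}, {"dx": 0, "dy": 0, "dz": 0, "spin": 0.15, "gripper": 6}, {"dx": 0, "dy": 0, "dz": 0, "spin": 0.15, "gripper": 6}, {"dx": 0, "dy": 0, "dz": 0, "spin": 0.15, "gripper": 6}, {"dx": 0, "dy": 0, "dz": 0, "spin": 0.15, "gripper": 6}, {"dx": 0, "dy": 0, "dz": 0, "spin": 0.15, "gripper": 6}, {"dx": 0, "dy": 0, "dz": 0, "spin": 0.15, "gripper": 6}, {"dx": 0, "dy": 0, "dz": 0, "spin": 0.15, "gripper": 6}, {"dx": 0, "dy": 0, "dz": 0, "spin": 0.15, "gripper": 6}, {"dx": 0, "dy": 0, "dz": 0, "spin": 0.15, "gripper": 6}, {"dx": 0, "dy": 0, "dz": 0, "spin": 0.15, "gripper": 6}, {"dx": 0, "dy": 0, "dz": 0, "spin": 0.15, "gripper": 6}, {"dx": 0, "dy": 0, "dz": 0, "spin": 0.15, "gripper": 6}, {"dx": 0, "dy": 0, "dz": 0, "spin": 0.15, "gripper": 6}, {"dx": 0, "dy": 0, "dz": 0, "spin": 0.15, "gripper": 6}, {"dx": 0, "dy": 0, "dz": 0, "spin": 0.15, "gripper": 6}, {"dx": 0, "dy": 0, "dz": 0, "spin": 0.15, "gripper": 6}, {"dx": 0, "dy": 0, "dz": 0, "spin": 0.15, "gripper": 6}, {"dx": 0, "dy": 0, "dz": 0, "spin": 0.15, "gripper": 6}])

```text
t: 15.55
tcp_pos: [0.5886, -0.087, 0.3337]
tool_rot: [0.866, -0.499, -0.005, -0.029]
ft_force: [-0.2, 0.5, 0.3]
gripper_width: 0.652
```

```bash
python3 -c "
from h import *
to(.494,-.296,.32,.285+np.pi/2)
c=snap('wrist','w12');print(proj(c,(.494,-.296,.229)));R=np.array(c['R']);print(-R.T@np.array(c['t']),R[2])
"
```

```text
t 15.55 tcp [ 0.5886 -0.087   0.3337] yaw -1.046 shift [13.38 18.68  0.04] spin 0.24 F [-0.2  0.5  0.3] w 5.99 tilt [-0.038 -0.045 -0.998] q [ 0.04  0.29  0.11  1.6  -0.09  1.25 -0.86]
(np.float64(457.2256629389679), np.float64(389.7356641599506))
[ 0.64965808 -0.05749937  0.4836226 ] [-0.21997063 -0.08499943 -0.97179628]
```

Call:
play_rows(targets=[{"dx": 2.4, "dy": 3.4, "dz": 0, "spin": 0.1, "gripper": 6}, {"dx": 2.1, "dy": 3.6, "dz": 0, "spin": 0.1, "gripper": 6}, {"dx": 1.7, "dy": 3.8, "dz": 0, "spin": 0.04, "gripper": 6}, {"dx": 1.6, "dy": 4, "dz": 0, "spin": 0, "gripper": 6}, {"dx": 1.5, "dy": 4, "dz": 0, "spin": 0, "gripper": 6}, {"dx": 0, "dy": 0, "dz": 0, "spin": 0, "gripper": 6}, {"dx": 0, "dy": 0, "dz": 0, "spin": 0, "gripper": 6}])

```text
t: 16.3
tcp_pos: [0.4432, -0.2296, 0.3205]
tool_rot: [0.806, -0.591, -0.011, -0.031]
ft_force: [-0.3, 0.4, 0.3]
gripper_width: 0.654
```

```bash
python3 -c "
from h import *
to(.494,-.296,.32,.285+np.pi/2)
c=snap('wrist','w13');print(proj(c,(.494,-.296,.229)))
im=c['image'];hsv=cv2.cvtColor(im,cv2.COLOR_RGB2HSV)
u,v=map(int,proj(c,(.494,-.296,.229)))
g=im.astype(int).sum(2)
for r in range(max(v-100,0),min(v+100,400),12): print(r,g[r,max(u-100,0):u+100:6])
"
```

```text
t 16.3 tcp [ 0.4432 -0.2296  0.3205] yaw -1.264 shift [ 7.86 -2.85 -0.28] spin 0.022 F [-0.3  0.4  0.3] w 6.0 tilt [-0.055 -0.038 -0.998] q [ 0.24  0.13  0.25  1.83 -0.1   1.2  -0.73]
(np.float64(425.2092466349024), np.float64(176.5201030479467))
76 [404 428 435 449 456 456 456 454 454 448 443 433 426 420 331 430 439 444
 449 449 444 433 431 430 424 426 424 422 417 418 419 430 434 439]
88 [417 414 342 273 313 375 391 401 425 453 458 459 456 445 432 458 454 450
 447 443 448 448 447 443 442 445 436 428 425 427 426 428 431 427]
100 [403 407 410 413 418 417 423 419 348 271 310 429 371 726 723 430 452 469
 467 468 469 465 461 451 439 435 435 438 440 442 444 441 435 427]
112 [426 418 416 405 403 401 404 410 414 272 422 708 609 726 711 297 345 421
 443 453 453 455 451 433 425 423 430 420 435 445 441 431 429 362]
124 [384 391 401 400 397 281 563 661 712 704 691 677 665 727 680 454 388 479
 474 461 412 354 365 408 428 433 438 442 438 433 429 429 375 514]
136 [391 396 403 398 367 376 467 722 726 727 695 695 688 680 663 638 649 717
 713 663 452 453 447 446 445 435 375 283 320 410 431 384 506 48
[... 875 characters left out ...]
88 392 395 400 401 402 402 394 390 352 280 334 415 418 406 402
 399 390 379 373 378 388 394 393 394 390 386 385 389 390 386 386]
232 [403 402 402 398 397 399 393 387 350 527 441 390 397 404 401 394 391 369
 316 328 395 404 398 396 389 387 381 379 380 390 397 405 402 398]
244 [403 398 393 388 391 391 396 396 113 125 524 527 520 516 507 390 228 203
 212 215 203 193 176 162 151 142 140 134 141 143 142 139 228 388]
256 [423 413 400 393 391 396 395 387 105 100 133 523 516 511 509 515 174 275
 191 203 197 184 167 153 151 144 139 145 141 139 141 137 143 141]
268 [276 272 274 275 270 272 269 268 179 172 175 201 316 318 311 311 235 244
 402 181 191 198 186 181 170 172 169 168 167 171 171 166 168 170]
```

```bash
python3 -c "
from h import *
c=load('w13');cv2.imwrite('pics/w13c.png',cv2.resize(c['image'][80:250,310:510,::-1],None,fx=3.5,fy=3.5,interpolation=cv2.INTER_CUBIC))"
```

```text
(no output)
```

View pics/w13c.png

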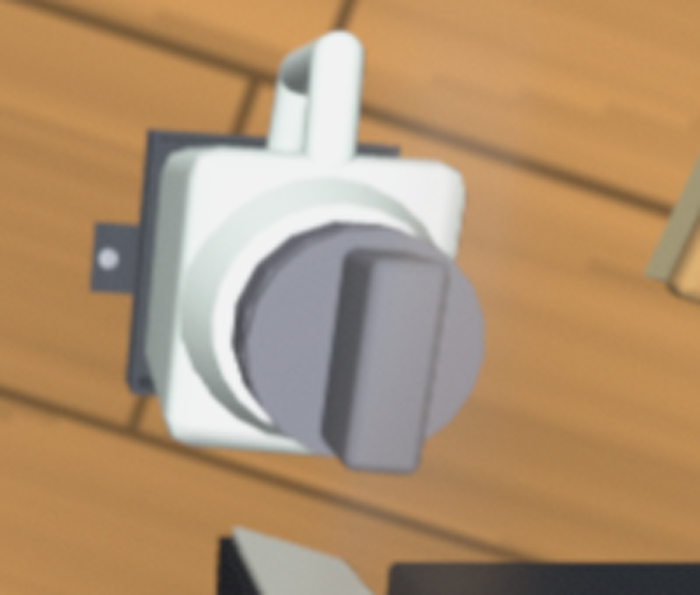

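The last picture shows the wing's top with corners (372,256), (446,260), (415,470) and (343,465). The cap's disc is centred near (366,338), and the loop is at (335,90).

```bash
python3 - <<'E'
from h import *
c=load('w13');f=lambda x,y,z:onz(c,310+x/3.5,80+y/3.5,z)
P=np.array([f(x,y,.229) for x,y in((372,256),(446,260),(415,470),(343,465))])
print(P.mean(0),[np.linalg.norm(P[i]-P[i-1]).round(4) for i in range(4)])
d=P[0]+P[1]-P[2]-P[3];yaw=np.arctan2(d[1],d[0]);print('yaw',yaw,'disc',f(366,338,.199))
lo=f(335,90,.12);print('loop dir',np.arctan2(*(lo-P.mean(0))[[1,0]]))
x,y=P.mean(0)[:2];to(x,y,.25,yaw+np.pi/2)
E
```

```text
[ 0.487513   -0.29635511  0.229     ] [np.float64(0.0482), np.float64(0.0161), np.float64(0.0483), np.float64(0.0165)]
yaw 0.24936873351345254 disc [ 0.48897824 -0.29718235  0.199     ]
loop dir 0.2066336639008322
t 16.35 tcp [ 0.4429 -0.23    0.3204] yaw -1.264 shift [ 8.05 -2.    6.69] spin 0.057 F [-0.8 -1.4 -0.6] w 6.03 tilt [-0.054 -0.037 -0.998] q [ 0.24  0.13  0.25  1.83 -0.1   1.2  -0.73]
```

Call:
play_rows(targets=[{"dx": 2.7, "dy": -0.7, "dz": 0, "spin": 0.03, "gripper": 6}, {"dx": 2.7, "dy": -0.7, "dz": 0, "spin": 0.025, "gripper": 6}, {"dx": 2.4, "dy": -0.6, "dz": 0, "spin": 0, "gripper": 6}, {"dx": 0, "dy": 0, "dz": 1, "spin": 0, "gripper": 6}, {"dx": 0, "dy": 0, "dz": 0, "spin": 0, "gripper": 6}])

```text
t: 16.85
tcp_pos: [0.4912, -0.2914, 0.3059]
tool_rot: [0.796, -0.605, -0.012, -0.033]
ft_force: [0.1, 0.8, -0.9]
gripper_width: 0.649
```

```bash
python3 - <<'E'
from h import *
to(.488,-.2966,.215,.25+np.pi/2)
c=snap('wrist','w14');u,v=map(int,proj(c,(.488,-.2966,.229)));print(u,v)
g=c['image'].astype(int).sum(2)
for r in range(v-40,min(v+50,240),15): print(r,g[r,u-50:u+50:3])
E
```

```text
t 16.85 tcp [ 0.4912 -0.2914  0.3059] yaw -1.299 shift [0.95 0.78 9.02] spin 0.022 F [ 0.1  0.8 -0.9] w 5.96 tilt [-0.059 -0.037 -0.998] q [ 0.3   0.29  0.28  1.68 -0.15  1.21 -0.67]
329 220
180 [383 385 380 327 275 509 672 662 679 724 713 415 379 426 460 463 459 463
 458 459 461 459 395 331 269 660 725 627 450 436 580 448 295 279]
195 [385 381 384 386 387 510 606 699 455 454 459 459 458 459 388 454 461 461
 460 464 458 333 455 462 458 460 459 453 684 619 400 396 389 396]
210 [387 389 390 393 393 569 683 457 457 455 455 458 454 454 412 457 459 459
 458 459 444 314 461 461 461 461 460 461 460 413 545 374 369 368]
225 [405 407 404 404 405 570 719 722 506 456 457 458 457 450 425 460 454 458
 458 455 416 363 458 463 458 461 462 473 702 647 430 362 365 373]
```

Call:
play_rows(targets=[{"dx": 0.95, "dy": 0.8, "dz": 1.5, "spin": 0.02, "gripper": 6}, {"dx": 0, "dy": 0, "dz": 3, "spin": 0, "gripper": 6}, {"dx": 0, "dy": 0, "dz": 1.5, "spin": 0, "gripper": 6}, {"dx": 0, "dy": 0, "dz": 0, "spin": 0, "gripper": 6}])

```text
t: 17.3
tcp_pos: [0.487, -0.2971, 0.2431]
tool_rot: [0.79, -0.612, -0.012, -0.033]
ft_force: [-0.9, 0.1, -1.0]
gripper_width: 0.655
```

```bash
python3 - <<'E'
from h import *
to(.488,-.2966,.215,.25+np.pi/2)
E
```

```text
t 17.3 tcp [ 0.487  -0.2971  0.2431] yaw -1.317 shift [ 0.14 -0.01  2.81] spin 0.004 F [-0.9  0.1 -1. ] w 6.01 tilt [-0.059 -0.038 -0.998] q [ 0.32  0.34  0.28  1.76 -0.18  1.08 -0.65]
```

Call:
play_rows(targets=[{"dx": 0.1, "dy": 0, "dz": 1.4, "spin": 0.004, "gripper": 6}, {"dx": 0, "dy": 0, "dz": 1.2, "spin": 0, "gripper": 6}, {"dx": 0, "dy": 0, "dz": 0, "spin": 0, "gripper": 6}])

```text
t: 17.6
tcp_pos: [0.4874, -0.2962, 0.2156]
tool_rot: [0.789, -0.614, -0.011, -0.033]
ft_force: [-0.3, 0.5, 0.2]
gripper_width: 0.652
```

```bash
python3 - <<'E'
from h import *
to(.488,-.2966,.215,.25+np.pi/2)
E
```

```text
t 17.6 tcp [ 0.4874 -0.2962  0.2156] yaw -1.321 shift [ 0.05 -0.05  0.06] spin -0.001 F [-0.3  0.5  0.2] w 5.98 tilt [-0.059 -0.038 -0.998] q [ 0.32  0.37  0.27  1.78 -0.19  1.03 -0.64]
```

Positioned. Closing on the wing.

Call:
play_rows(targets=[{"dx": 0, "dy": 0, "dz": 0, "spin": 0, "gripper": 3}, {"dx": 0, "dy": 0, "dz": 0, "spin": 0, "gripper": 1}, {"dx": 0, "dy": 0, "dz": 0, "spin": 0, "gripper": 1}, {"dx": 0, "dy": 0, "dz": 0, "spin": 0, "gripper": 1}, {"dx": 0, "dy": 0, "dz": 0, "spin": 0, "gripper": 1}, {"dx": 0, "dy": 0, "dz": 0, "spin": 0, "gripper": 1}], force=35)

```text
t: 18.2
tcp_pos: [0.4887, -0.2978, 0.2177]
tool_rot: [0.789, -0.614, -0.009, -0.033]
ft_force: [0.7, 0.2, -4.4]
gripper_width: 0.199
```

```bash
python3 - <<'E'
from h import *
to(.488,-.2966,.206,.25+np.pi/2)
E
```

```text
t 18.2 tcp [ 0.4887 -0.2978  0.2177] yaw -1.321 shift [-0.07  0.09  1.17] spin -0.001 F [ 0.7  0.2 -4.4] w 1.83 tilt [-0.055 -0.041 -0.998] q [ 0.32  0.37  0.28  1.78 -0.19  1.03 -0.64]
```

Call:
play_rows(targets=[{"dx": 0, "dy": 0, "dz": 0.5, "spin": 0, "gripper": 1}, {"dx": 0, "dy": 0, "dz": 0.4, "spin": 0, "gripper": 1}, {"dx": 0, "dy": 0, "dz": 0.3, "spin": 0, "gripper": 1}])

```text
t: 18.5
tcp_pos: [0.489, -0.2981, 0.2087]
tool_rot: [0.788, -0.614, -0.008, -0.033]
ft_force: [-3.9, 2.3, 11.6]
gripper_width: 0.197
```

```bash
python3 - <<'E'
from h import *
to(.488,-.2966,.206,.25+np.pi/2)
E
```

```text
t 18.5 tcp [ 0.489  -0.2981  0.2087] yaw -1.322 shift [-0.16  0.08  0.28] spin -0.001 F [-3.9  2.3 11.6] w 1.81 tilt [-0.053 -0.043 -0.998] q [ 0.33  0.38  0.27  1.79 -0.2   1.01 -0.64]
```

Pressed with 11.6 N, about 8.5 mm. Starting the twist with a small downward bias.

Call:
play_rows(targets=[{"dx": 0, "dy": 0, "dz": 0.25, "spin": 0, "gripper": 1}, {"dx": 0, "dy": 0, "dz": 0.2, "spin": -0.1, "gripper": 1}, {"dx": 0, "dy": 0, "dz": 0.2, "spin": -0.1, "gripper": 1}], force=45)

```text
t: 18.8
tcp_pos: [0.4899, -0.2985, 0.2071]
tool_rot: [0.847, -0.53, -0.003, -0.035]
ft_force: [-3.2, 1.6, 13.2]
gripper_width: 0.195
```

```bash
python3 - <<'E'
from h import *
to(.488,-.2966,.206,.25+np.pi/2);print(bot.sense()['torque'])
E
```

```text
t 18.8 tcp [ 0.4899 -0.2985  0.2071] yaw -1.118 shift [-0.25  0.09  0.11] spin 0.203 F [-3.2  1.6 13.2] w 1.79 tilt [-0.041 -0.056 -0.998] q [ 0.36  0.37  0.23  1.79 -0.18  1.   -0.44]
[0.37776192 0.91734035 0.05738189]
```

Call:
play_rows(targets=[{"dx": -0.05, "dy": 0, "dz": 0.2, "spin": -0.12, "gripper": 1}, {"dx": -0.05, "dy": 0, "dz": 0.2, "spin": -0.12, "gripper": 1}, {"dx": 0, "dy": 0, "dz": 0.2, "spin": -0.12, "gripper": 1}])

```text
t: 19.1
tcp_pos: [0.4909, -0.2977, 0.2069]
tool_rot: [0.931, -0.364, 0.006, -0.035]
ft_force: [-5.8, 4.8, 13.6]
gripper_width: 0.193
```

```bash
python3 - <<'E'
from h import *
to(.488,-.2966,.206,.25+np.pi/2);print(bot.sense()['torque'])
E
```

```text
t 19.1 tcp [ 0.4909 -0.2977  0.2069] yaw -0.744 shift [-0.28  0.12  0.09] spin 0.577 F [-5.8  4.8 13.6] w 1.77 tilt [-0.014 -0.07  -0.997] q [ 0.42  0.37  0.16  1.79 -0.15  0.99 -0.1 ]
[ 1.24356298  1.55593372 -0.04741675]
```

Call:
play_rows(targets=[{"dx": -0.1, "dy": 0.05, "dz": 0.2, "spin": -0.12, "gripper": 1}, {"dx": -0.1, "dy": 0.05, "dz": 0.2, "spin": -0.12, "gripper": 1}, {"dx": 0, "dy": 0, "dz": 0.2, "spin": -0.12, "gripper": 1}])

```text
t: 19.4
tcp_pos: [0.4897, -0.2965, 0.2066]
tool_rot: [0.982, -0.184, 0.014, -0.034]
ft_force: [-5.2, 2.2, 13.5]
gripper_width: 0.192
```

```bash
python3 - <<'E'
from h import *
to(.488,-.2966,.206,.25+np.pi/2);print(bot.sense()['torque'])
E
```

```text
t 19.4 tcp [ 0.4897 -0.2965  0.2066] yaw -0.37 shift [-0.16  0.08  0.06] spin 0.951 F [-5.2  2.2 13.5] w 1.76 tilt [ 0.016 -0.073 -0.997] q [ 0.47  0.36  0.09  1.8  -0.13  0.98  0.26]
[3.94973516e-01 1.45088834e+00 3.27053063e-04]
```

Turned 0.95 so far. A little more takes it to the stop.

Call:
play_rows(targets=[{"dx": -0.05, "dy": 0, "dz": 0.2, "spin": -0.08, "gripper": 1}, {"dx": 0, "dy": 0, "dz": 0.2, "spin": -0.06, "gripper": 1}, {"dx": 0, "dy": 0, "dz": 0.2, "spin": -0.02, "gripper": 1}])

```text
t: 19.7
tcp_pos: [0.4869, -0.2964, 0.2065]
tool_rot: [0.994, -0.101, 0.016, -0.033]
ft_force: [-4.6, 3.2, 15.2]
gripper_width: 0.196
```

```bash
python3 - <<'E'
from h import *
to(.488,-.2966,.206,.25+np.pi/2);print(bot.sense()['torque'])
E
```

```text
t 19.7 tcp [ 0.4869 -0.2964  0.2065] yaw -0.203 shift [0.11 0.   0.05] spin 1.118 F [-4.6  3.2 15.2] w 1.8 tilt [ 0.026 -0.07  -0.997] q [ 0.5   0.36  0.06  1.8  -0.11  0.98  0.41]
[ 0.53176473  1.32785787 -0.27908453]
```

At the stop (1.118 rad, with a moment of −0.28 N m). Lifting straight up.

Call:
play_rows(targets=[{"dx": 0.02, "dy": -0.04, "dz": -0.5, "spin": 0, "gripper": 1}, {"dx": 0.02, "dy": -0.04, "dz": -0.6, "spin": 0, "gripper": 1}, {"dx": 0.03, "dy": -0.06, "dz": -0.8, "spin": 0, "gripper": 1}, {"dx": 0.03, "dy": -0.07, "dz": -1, "spin": 0, "gripper": 1}])

```text
t: 20.1
tcp_pos: [0.4862, -0.2957, 0.2354]
tool_rot: [0.994, -0.102, 0.015, -0.034]
ft_force: [-0.3, -0.7, 0.5]
gripper_width: 0.189
```

```bash
python3 - <<'E'
from h import *
to(.488,-.2966,.285,1.3+np.pi/2);print(bot.sense()['torque'])
E
```

```text
t 20.1 tcp [ 0.4862 -0.2957  0.2354] yaw -0.205 shift [ 0.31 -0.31 -4.95] spin 0.066 F [-0.3 -0.7  0.5] w 1.74 tilt [ 0.023 -0.072 -0.997] q [ 0.5   0.33  0.06  1.77 -0.11  1.05  0.4 ]
[-0.12991897  0.09520959  0.03271577]
```

Call:
play_rows(targets=[{"dx": 0.05, "dy": -0.07, "dz": -1.2, "spin": 0, "gripper": 1}, {"dx": 0.05, "dy": -0.07, "dz": -1.4, "spin": 0, "gripper": 1}, {"dx": 0.05, "dy": -0.07, "dz": -1.2, "spin": 0, "gripper": 1}, {"dx": 0, "dy": 0, "dz": -0.6, "spin": 0, "gripper": 1}, {"dx": 0, "dy": 0, "dz": 0, "spin": 0, "gripper": 1}, {"dx": 0, "dy": 0, "dz": 0, "spin": 0, "gripper": 1}, {"dx": 0, "dy": 0, "dz": 0, "spin": 0, "gripper": 1}])

```text
t: 20.8
tcp_pos: [0.4875, -0.297, 0.2858]
tool_rot: [0.994, -0.101, 0.017, -0.034]
ft_force: [-0.2, -0.1, -0.4]
gripper_width: 0.195
```

```bash
python3 - <<'E'
from tilt2 import *
to(.488,-.2966,.285,1.3+np.pi/2)
s=bot.sense();print(np.abs(s['joint_velocities']).max())
# cap in the scene view: grey blob near the expected place; scraper in the rack
c=snap('scene','s9');im=c['image'].astype(int)
g=(np.ptp(im,axis=2)<22)&(im.sum(2)<420)&(im.sum(2)>200)
P=s['tcp_pos'];u,v=map(int,proj(c,P));print('tcp px',u,v,'disc px',proj(c,P-np.array([0,0,.018])),'rim',proj(c,P-np.array([0,0,.045])),'neck',proj(c,(.488,-.2966,.181)))
for r in range(v-10,v+50,4): print(r,im[r,u-24:u+25:4].sum(1))
y=.369;ex=np.array([np.cos(y),np.sin(y),0]);h=np.array([.5306,.013,.110])
print('scraper mask',brown(c,h,28)[0])
Q=np.array([proj(c,h+a*.057*ex+b*np.array([-ex[1],ex[0],0])*.012+np.array([0,0,g])) for a in(1,-1) for b in(1,-1) for g in(.014,-.014)])
print('pred',Q.min(0).round(1),Q.max(0).round(1))
E
```

```text
t 20.8 tcp [ 0.4875 -0.297   0.2858] yaw -0.203 shift [ 0.04 -0.04  0.08] spin 0.068 F [-0.2 -0.1 -0.4] w 1.79 tilt [ 0.026 -0.07  -0.997] q [ 0.5   0.28  0.06  1.71 -0.1   1.15  0.4 ]
0.006483463062250162
tcp px 217 160 disc px (np.float64(217.94004581090786), np.float64(165.21346091002178)) rim (np.float64(219.1533264657511), np.float64(172.31966832571476)) neck (np.float64(221.80764893056332), np.float64(187.48080826896336))
150 [147 145 150 161 130 255 239 344 342 339 337 333 329]
154 [182 128 134 130 255 320 232 379 346 349 349 344 345]
158 [397 397 385 370 430 388 391 332 322 348 343 346 350]
162 [391 390 392 390 410 378 410 237 268 374 370 368 363]
166 [356 357 356 360 315 293 348 228 282 332 361 367 366]
170 [362 361 361 361 285 332 333 330 286 308 355 353 353]
174 [311 316 305 298 180 234 271 280 273 292 324 337 345]
178 [308 302 306 305 291 254 274 290 298 300 301 312 308]
182 [342 336 340 337 334 334 344 341 394 333 333 335 334]
186 [327 327 328 332 332 389 409 278 544 554 375 338 341]
190 [311 310 311 309 371 551 504 591 521 515 608 400 319]
194 [312 317 314 313 395 640 573 500 589 640 550 400 312]
198 [307 307 312 311 314 543 640 643 640 622 565 430 321]
202 [307 308 312 311 341 430 521 582 616 620 600 495 312]
206 [284 275 269 267 403 615 558 589 619 640 647 526 322]
scraper mask (314, 206, 16, 32)
pred [315.  204.6] [334.3 240. ]
```

The cap is in hand: grey at rows 162–178, bench below it, and the open neck at row 186. A last check of the scraper, comparing against the same mask's bias at the start.

```bash
python3 - <<'E'
from tilt2 import *
def cmp(c,h,y):
    ex=np.array([np.cos(y),np.sin(y),0]);ey=np.array([-ex[1],ex[0],0])
    Q=np.array([proj(c,h+a*.057*ex+b*ey*.012+np.array([0,0,g])) for a in(1,-1) for b in(1,-1) for g in(.014,-.014)])
    x,yy,w,hh=brown(c,h,30)[0];print('obs-pred',np.round([x-Q[:,0].min(),yy-Q[:,1].min(),x+w-Q[:,0].max(),yy+hh-Q[:,1].max()],1))
cmp(load('s0'),np.array([.5173,.3115,.102]),.293)
h=np.array([.5306,.013,.110])
c=load('s9');cmp(c,h,.369);cmp(c,h+np.array([0,0,.01]),.369)
d=snap('side','d9');cmp(d,h,.369);cmp(d,h+np.array([0,0,.01]),.369)
hsv=cv2.cvtColor(c['image'],cv2.COLOR_RGB2HSV)
for r in range(230,244): print(r,hsv[r,318:338,2],hsv[r,326,:])
E
```

```text
obs-pred [ 1.6  1.6 -0.7 -0. ]
obs-pred [-1.   1.4 -4.3 -2. ]
obs-pred [-1.   3.7 -4.4  0.2]
obs-pred [ 1.5  1.   0.6 -2.7]
obs-pred [ 1.7  2.9  0.5 -0.9]
230 [206 190 152  99  66  72  82  88  88  85  84  97 134 166 168 140 132 141
 145 143] [ 10 148  88]
231 [211 197 166 117  75  66  79  86  87  86  84  91 125 168 182 159 135 141
 148 149] [  9 149  87]
232 [214 204 179 136  86  63  73  84  88  87  84  87 112 158 185 174 141 138
 146 150] [ 11 148  88]
233 [215 208 191 157 105  66  69  81  85  85  83  82 101 146 182 180 147 131
 142 150] [ 11 150  85]
234 [215 212 200 175 129  81  63  74  81  80  78  77  95 139 182 189 160 130
 137 149] [  9 142  81]
235 [215 214 206 190 152  98  63  66  73  75  75  74  92 139 184 200 178 138
 131 145] [ 12 154  73]
236 [215 215 212 198 166 114  71  63  69  72  71  74  97 144 188 208 194 157
 129 139] [ 11 155  69]
237 [215 215 214 204 178 133  84  63  68  71  80  93 122 162 196 213 206 178
 140 133] [  9 139  68]
238 [215 215 215 209 192 155 106  71  67  81 105 131 162 189 208 216 214 195
 160 137] [ 5 84 67]
239 [216 215 215 212 200 175 132  87  72  98 132 162 189 208 215 216 215 205
 177 142] [ 0 25 72]
240 [216 215 215 214 206 189 155 105  85 111 145 169 193 210 216 215 215 210
 186 149] [130   9  85]
241 [214 215 215 215 212 198 169 122  94 115 144 164 184 205 213 215 215 212
 195 158] [114  14  94]
242 [211 216 215 215 214 203 181 137 103 116 144 159 173 194 210 215 215 215
 205 176] [110   7 103]
243 [206 216 216 215 216 208 192 159 118 119 141 154 166 184 204 213 215 215
 213 193] [100   6 118]
```

```bash
python3 - <<'E'
from h import *
s=bot.sense();print(s['t'],s['tcp_pos'],s['gripper_width'],s['ft_force']);print(bot.close_job())
E
```

```text
20.9 [ 0.48739666 -0.29688651  0.28550969] 0.19136152591112365 [ 0.3506408  -0.60950311 -1.45104527]
the job is handed in; nothing more can be done
None
```

The job is handed in at t = 20.9 s. The scraper is standing in the rack, let go, and the arm is holding the cap above the jug.

**Scraper:** I gripped the dark-wood scraper and lifted it out of the stand. The first two insertions caught on the slot's lips and pivoted the scraper about 0.14 rad in the jaws. I squared it up on the block's flat top and regripped at 60 N. Then I lowered it with no contact until the blade bottomed, at TCP height 0.0887 m with 30 N, and let go.

**Cap:** I made a half turn of the tool first to keep joint 7 in range, then gripped the wing. I pressed with 12–15 N, with the TCP about 9–11 mm lower. I twisted 1.12 rad counter-clockwise to the stop and lifted straight up.

**Last checks:**
- **Cap:** it is held, with a finger opening of about 18 mm. The tool is tilted about 0.07 rad. The TCP is at z = 0.286 m over the jug's axis, and joint speeds were under 0.01 rad/s just before hand-in. The scene picture shows bench between the cap and the open neck.
- **Scraper (less certain):** against the computed home pose, the final handle masks sit 2–3 pixels off (roughly 4–8 mm) in the scene view and about 1 pixel (roughly 4 mm) in the side view. By a rough reading of the crops, the rack shows a similar offset, up to about 2 pixels. I put it down to calibration, and it fits the floor contact, but I did not settle the height to better than a few millimetres.
- **Other things on the bench:** I did not re-measure the bystanders. I planned paths to clear them and noticed no unexpected contact forces away from the rack and jug.

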